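Flip the square trivet with the spatula

TASK

The square wooden trivet was left cork side up, sticking out over the end of the low wooden board nearest the robot. Pick up the spatula by its handle, slip the blade under the part that sticks out and, with a turn of the wrist that tilts the blade well up with the trivet on it, flip the trivet over so that it lies flat on the board, wood side up. It is freshly oiled, so keep the gripper off it; then stand the spatula on the counter again as you found it, and leave everything else where it is.

Things in the scene. Friction and masses are not known exactly. Their poses are not given: they have to be found in the camera images.
- spatula_grip (a point): Grip point of the loose spatula (120 g): centre of its straight wooden handle, 18 mm wide, 22 mm high, reaching 40 mm ahead and 90 mm behind. x runs along the handle to the blade, z up. It stands on its flat blade and, at the handle's rear end, a heel 32 mm wide, both with their undersides 45 mm below this point, so this point is then 45 mm above the counter.
- spatula_blade (a point): Centre of the spatula's flat steel blade, 120 mm long (x, along the handle), 40 mm wide (y), 3 mm thick; 120 mm ahead of the grip point and 43.5 mm lower, parallel to the handle, same axes. A thin neck rises from the blade's rear end to the handle: keep it clear of the trivet's edge.
- trivet: Loose square plate 120 x 120 x 10 mm, 130 g, dark wood, cork on one face. Origin: centre of the wooden face (below at first); z points out of the cork face (up at first, down when done); x, y along its sides. Sticks out about 48 mm over the board's -x end; when that part is lifted it pivots, without sliding much, about its edge farther from the robot. A round trivet is a bystander.
- board: Fixed low slab of light wood, 250 mm long (x), 120 mm wide (y), 30 mm high; origin at the centre of its underside, on the counter. Its -x end, towards the robot, carries the trivet (sides parallel within 3 degrees), with 30 mm of free height under the part that sticks out. The +x part is bare: the trivet lands there when turned over about its edge farther from the robot.

How it is judged:
On the way:
1. the trivet is being tipped up steeply (over 35 degrees) by the spatula, the blade itself turned up by over 20 degrees (angle between trivet's own z axis and vertical above 0.61 rad and angle between spatula_blade's own z axis and vertical above 0.35 rad and contact force between spatula and trivet above 0.02 N and contact force between the fingers and spatula above 1 N), for 0.05 s.
At the end, for the whole second after the job is handed in: The trivet rests flat (within 10 degrees) on the board, cork side down, its centre over the board; the spatula stands upright on the counter on blade and heel (within 10 degrees and 10 mm of height), released and clear of the trivet (angle between trivet's own z axis and vertical above 2.97 rad and z of trivet in the frame of board between 0.034 and 0.046 m and x of trivet in the frame of board between -0.12 and 0.12 m and y of trivet in the frame of board between -0.055 and 0.055 m and linear speed of trivet below 0.02 m/s and angle between spatula_grip's own z axis and vertical below 0.17 rad and height (world z) of spatula_grip below 0.055 m and height (world z) of spatula_blade below 0.012 m and contact force between spatula and trivet below 0.02 N); the robot touches nothing.
It fails at once if the gripper touches the square trivet (contact force between any of the fingers, the arm and trivet above 0.5 N).
It fails at once if a bystander is moved by more than 20 mm (distance of any of round_trivet, tumbler, cup, scoop, tongs, dabba from where it was at the start of the episode above 0.02 m).
It also fails if it takes over 48 s, if anything falls off the work surface, if the arm or the gripper's body presses on something with over 40 N, if the wrist force passes 120 N, or if a joint passes its speed limit or range.

ROBOT

A 6-joint arm with a two-finger parallel gripper is mounted at the origin on the work surface. World frame = base frame: x ahead of the robot, y to its left, z up, the work surface at z = 0. Lengths are in m, angles in rad, forces in N, time in s.
With the tool pointing down it reaches from about 0.35 to 0.775 m from the base axis. Payload 5.5 kg.
Tool frame: the origin (TCP) lies at the very end of the fingers, on their centre line; the grasp point (between the pads) lies 19 mm behind it; z points along the fingers, x is the direction in which the jaws open and shut, and the axes are right-handed (so a half turn about z gives the same grasp; the last joint's range is limited). The gripper opens to 85 mm and grips with 20 to 120 N. Pads are 22 mm wide; open, the fingers measure 114 mm over their backs; the gripper's body (76 mm by 85 mm) begins 54 mm behind the grasp point. The pads swing forward as they close: fully open they stand 13 mm farther back than shut.
Start: joints at [-0.14, 0.313, 0.046, 1.304, 0, 1.431], TCP at [0.575, -0, 0.231] pointing down, gripper open.
Joint ranges: [-2.76, 2.76], [-0.86, 1.69], [-1.03, 1.26], [-2.2, 2.34], [-1.47, 1.5], [-3.14, 3.14]. Speed limits (rad/s): [2.57, 2.57, 3.14, 3.14, 3.14, 3.14].

INTERFACE

Orientations are given as a unit quaternion [w, x, y, z].
In Python, from workcell import monitor, eyes, ticket gives the robot as it stands.
- The arm moves only by the tool send_rows, never from a script. Its argument "targets" is a list of rows, each a list of 5 numbers: the shift along the world's x, y, z in m, then the turn about the world's z in degrees, then the closure in counts, from 0 (fully open) to 255 (shut). A call has 1 to 12 rows; each row shifts and turns the commanded pose from where the row before left it; what a row does not reach is not made up. A row lasts 1/10 s, in which the tool goes at most 50 mm and 8.59 degrees, less where a joint would pass 70% of its speed; a pose out of reach is approached as far as the arm can. A call is refused whole if a number of a shift passes 0.05 or a number of a turn 8.59, either way. A call with a gripper value outside its range is refused whole. The fingers move at their own pace and stop on an object; "newtons" is the grip in N (left out, the last holds). Time passes only in rows, so rows that do not move let the fingers close. It gives the time, the measured TCP pose, the force and the opening at its end, in the units of the state.
- monitor.get_state(): the state, without advancing time (a new reading comes with each control period).
- eyes.read_camera(name): name is "scene" or "side" or "wrist"; returns a dict with "img" (420x560x3 uint8, red, green, blue), "z_map" (420x560 float32, m along the optical axis (not along the pixel's ray), 0 where there is no reading), "camera_matrix" (3x3 intrinsics, pixels), "pose" (4x4, takes a point from camera to world coordinates); the wrist camera has in their place "T_tool_cam" (4x4, takes a point from camera to tool coordinates, whose origin is the TCP and whose axes are the tool frame's). Camera axes: x right, y down, z forward; pixel columns grow to the right and rows downward; lengths in m; the calibration is good to about 2 mm. A picture is of the moment at which its call begins: read the wrist's pose just before it.
- ticket.hand_in(): hands the job in, once; it reports no verdict.
Trained networks look in the newest picture that a camera, given by its name, has taken for a name from the list of things; names that differ only in an ending like _2 or _b are one class to them, and where a whole thing is asked for, a point or a joint stands for the part that bears it (a point fixed in the world has none). Each returns a list of dicts, best first, with "conf" (0 to 1); they miss things now and then, are a little off and sometimes report something else, mostly with a low value. They report only what shows in the picture. A call takes as long as a camera call.
- eyes.spot_in(name, camera): "xyz" ([x, y, z] in m, in world coordinates, good to about 4 mm: the middle of the surface that is visible of it).
- eyes.tip_of(name, camera): "xyz" ([x, y, z] in m, in world coordinates, good to about 4 mm: a listed point, or the origin of a listed thing).
The state is a dict: "clock": time; "joint_pos": joint angles; "qvel": joint speeds; "tau": joint torques, N m; "tcp_pos": TCP position; "orientation": TCP orientation; "wrist_force": force on the tool from outside, world axes, zero at the start; "ft_torque": the same for the moment, N m; "finger_gap": finger opening in m.
Only numpy, scipy, OpenCV 4.12 (cv2) and the standard library are available. Lean on these libraries where they do the work, as an engineer would, in place of code of your own. Each camera call takes 0.05 s, during which the arm holds its last target.

## Working session

There is one attempt and no reset: what is moved stays moved. The work goes in short steps, Python scripts to look and compute and a tool call to move; the robot and the scene stay as the last step left them, time stands still between calls to the robot, and variables do not carry over. Pictures are saved under pics/ and viewed, and the job is handed in when it is done.

Besides the shell and the picture viewer there is one more tool, called after "Call:" as name(argument=value, ...) on one line, values as JSON. send_rows: Moves the arm, as the interface text tells. Its arguments: {"type":"object","properties":{"targets":{"type":"array"},"newtons":{"type":"number"}},"required":["targets"]}

```bash
ls -la; mkdir -p pics
python3 - <<'E'
from workcell import monitor, eyes, ticket
import cv2
print(monitor.get_state())
for c in ["scene","side","wrist"]:
    r=eyes.read_camera(c)
    cv2.imwrite(f"pics/{c}0.png",cv2.cvtColor(r["img"],cv2.COLOR_RGB2BGR))
    print(c,r["camera_matrix"].tolist(),r.get("pose",r.get("T_tool_cam")).round(3).tolist())
    for n in ["spatula_grip","spatula_blade","trivet","board","round_trivet","tumbler","cup","scoop","tongs","dabba"]:
        for f in ("tip_of","spot_in"):
            try: o=getattr(eyes,f)(n,c)
            except Exception as e: o=str(e)
            print(n,f,[( [round(float(v),3) for v in d["xyz"]],round(d["conf"],2)) for d in o[:2]] if isinstance(o,list) else o)
print(monitor.get_state()["clock"])
E
```

```text
total 12
drwxr-xr-x  3 agent agent 4096 Dec  6 13:35 .
drwxr-xr-x 23 root  root  4096 Dec  6 13:35 ..
drwxr-xr-x  2 agent agent 4096 Dec  6 13:35 pics
{'clock': 0.0, 'joint_pos': array([-1.39598554e-01,  3.13991567e-01,  4.50037841e-02,  1.30361210e+00,
        7.94875838e-06,  1.43120870e+00]), 'qvel': array([ 0.00018996,  0.0024194 , -0.00160315,  0.00078779, -0.00124354,
       -0.00030596]), 'tau': array([-2.90074182e-03, -4.80629075e+01,  2.98531097e+01,  1.95313990e-02,
       -3.83516899e-04, -4.27451073e-05]), 'tcp_pos': array([5.74496224e-01, 6.43992477e-05, 2.30424047e-01]), 'orientation': array([-1.29409473e-04,  9.99999593e-01, -5.46976281e-06, -8.92454620e-04]), 'wrist_force': array([ 0.52727869, -0.18532913,  0.07826735]), 'ft_torque': array([-0.05786256,  0.02728161, -0.00176586]), 'finger_gap': 0.08509430647521396}
scene [[455.8506325475614, 0.0, 283.96817169096806], [0.0, 455.8506325475614, 206.01644536841854], [0.0, 0.0, 1.0]] [[-0.716, 0.451, -0.533, 1.0], [0.698, 0.475, -0.536, 0.381], [0.011, -0.755, -0.655, 0.628], [0.0, 0.0, 0.0, 1.0]]
spatula_grip tip_of [([0.
[... 3369 characters left out ...]
la_blade, spatula_grip, trivet
tumbler tip_of it knows: board, spatula_blade, spatula_grip, trivet
tumbler spot_in it knows: board, spatula_blade, spatula_grip, trivet
cup tip_of it knows: board, spatula_blade, spatula_grip, trivet
cup spot_in it knows: board, spatula_blade, spatula_grip, trivet
scoop tip_of it knows: board, spatula_blade, spatula_grip, trivet
scoop spot_in it knows: board, spatula_blade, spatula_grip, trivet
tongs tip_of it knows: board, spatula_blade, spatula_grip, trivet
tongs spot_in it knows: board, spatula_blade, spatula_grip, trivet
dabba tip_of it knows: board, spatula_blade, spatula_grip, trivet
dabba spot_in it knows: board, spatula_blade, spatula_grip, trivet
1.35
```

View pics/scene0.png

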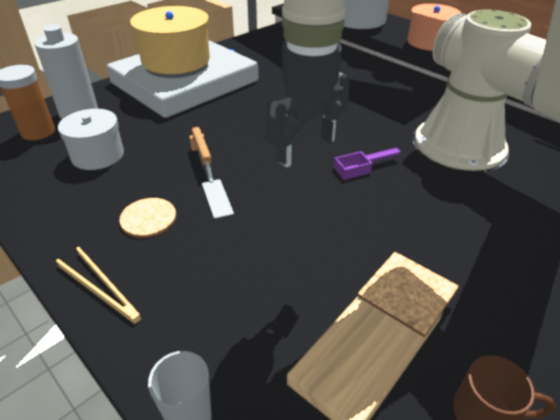

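View pics/side0.png

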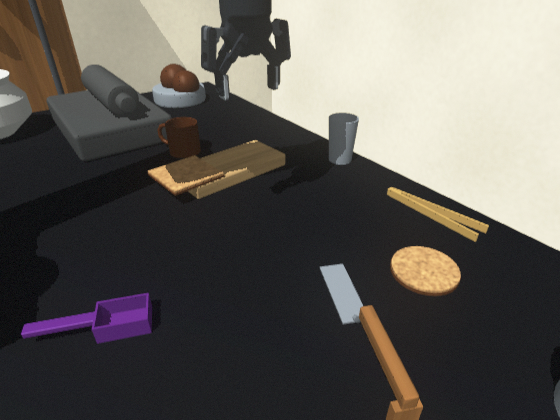

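View pics/wrist0.png

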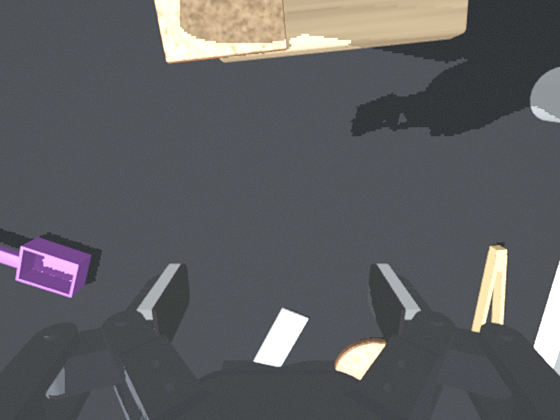

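Call:
send_rows(targets=[[0.05,0,0.03,0,0],[0.05,0,0.03,0,0],[0.05,0,0.03,0,0],[0.05,0,0.03,0,0],[0.05,0,0.03,0,0],[0.05,0,0.03,0,0],[0.05,0,0.03,0,0],[0.05,0,0.03,0,0],[0,0,0,0,0]])

```text
clock: 2.25
tcp_pos: [0.7964, -0.0009, 0.3504]
orientation: [0.002, 0.998, 0.0, 0.055]
wrist_force: [0.8, -0.0, -0.2]
finger_gap: 0.0852
```

Run:
```python
from workcell import monitor
s=monitor.get_state();print(s)
```

```text
{'clock': 2.25, 'joint_pos': array([-0.10457079,  0.85354809,  1.26409988,  1.87184709,  0.00743005,
        1.46653837]), 'qvel': array([-0.0013013 , -0.01323409,  0.00482055,  0.04801186, -0.00274244,
       -0.00168297]), 'tau': array([-1.08472563e-01, -6.91979957e+01,  2.61299354e+01, -1.67323820e+00,
        4.80235869e-02,  8.38321459e-03]), 'tcp_pos': array([ 0.79643545, -0.00090666,  0.3503815 ]), 'orientation': array([2.01422115e-03, 9.98494694e-01, 4.71174744e-05, 5.48113706e-02]), 'wrist_force': array([ 0.81190327, -0.00598296, -0.19912441]), 'ft_torque': array([0.05957709, 0.11238449, 0.01024092]), 'finger_gap': 0.0851761437850796}
```

Call:
send_rows(targets=[[0.05,0,0.03,0,0],[0.05,0,0.03,0,0],[0.05,0,0.03,0,0],[0.05,0,0.03,0,0]])

```text
clock: 2.65
tcp_pos: [0.8563, -0.0009, 0.3694]
orientation: [0.005, 0.992, -0.0, 0.13]
wrist_force: [-0.2, 0.0, 0.7]
finger_gap: 0.085
```

Call:
send_rows(targets=[[-0.05,0,-0.03,0,0],[-0.05,0,-0.03,0,0],[-0.05,0,-0.03,0,0]])

```text
clock: 2.95
tcp_pos: [0.7911, -0.0024, 0.3304]
orientation: [0.005, 0.991, -0.0, 0.13]
wrist_force: [1.3, -1.3, 1.1]
finger_gap: 0.0855
```

Run:
```python
from workcell import monitor
s=monitor.get_state();print(s)
```

```text
{'clock': 2.95, 'joint_pos': array([-0.11162143,  0.54179709,  0.59848608,  1.36708974,  0.01904346,
        1.46170321]), 'qvel': array([-0.05168583, -1.03272605, -2.21677333, -1.19296378,  0.01092831,
       -0.04768756]), 'tau': array([  1.14290021, -55.88093519,  35.70771575,   0.32789511,
         0.06742782,   0.05736778]), 'tcp_pos': array([ 0.79114778, -0.00242437,  0.33036058]), 'orientation': array([ 4.91443532e-03,  9.91492057e-01, -1.72103952e-05,  1.30074401e-01]), 'wrist_force': array([ 1.32515463, -1.31291559,  1.14274876]), 'ft_torque': array([ 0.02248479,  0.1937808 , -0.01852055]), 'finger_gap': 0.08552482325644105}
```

```bash
cat > st.py <<'E'
from workcell import monitor
import json,numpy as np
s=monitor.get_state()
d=dict(q=s["joint_pos"].tolist(),p=s["tcp_pos"].tolist(),o=s["orientation"].tolist())
open("log.jsonl","a").write(json.dumps(d)+"\n")
print(s["clock"],np.round(d["q"],4).tolist(),np.round(d["p"],4).tolist(),np.round(d["o"],4).tolist(),s["wrist_force"].round(1),round(s["finger_gap"],4))
E
cat > log.jsonl <<'E'
{"q":[-1.39598554e-01,3.13991567e-01,4.50037841e-02,1.30361210,7.9e-06,1.43120870],"p":[5.74496224e-01,6.4e-05,2.30424047e-01],"o":[-1.29409473e-04,9.99999593e-01,-5.4e-06,-8.92454620e-04]}
{"q":[-0.10457079,0.85354809,1.26409988,1.87184709,0.00743005,1.46653837],"p":[0.79643545,-0.00090666,0.3503815],"o":[2.01422115e-03,9.98494694e-01,4.7e-05,5.48113706e-02]}
E
python3 st.py
```

```text
2.95 [-0.1116, 0.5418, 0.5985, 1.3671, 0.019, 1.4617] [0.7911, -0.0024, 0.3304] [0.0049, 0.9915, -0.0, 0.1301] [ 1.3 -1.3  1.1] 0.0855
```

Call:
send_rows(targets=[[-0.05,0,0,0,0],[-0.05,0,0,0,0],[-0.05,0,0,0,0],[0,0,0,0,0]])

```text
clock: 3.35
tcp_pos: [0.6324, -0.001, 0.3296]
orientation: [0.004, 0.992, -0.0, 0.125]
wrist_force: [0.3, -0.5, -1.1]
finger_gap: 0.0855
```

```bash
python3 st.py
```

```text
3.35 [-0.1412, 0.2024, 0.1046, 1.2229, 0.0266, 1.4329] [0.6324, -0.001, 0.3296] [0.0043, 0.9921, -0.0, 0.1253] [ 0.3 -0.5 -1.1] 0.0855
```

Call:
send_rows(targets=[[-0.05,0.05,-0.02,8,0],[-0.05,0.05,-0.02,8,0],[0,0,0,0,0]])

```text
clock: 3.65
tcp_pos: [0.567, 0.0685, 0.3008]
orientation: [-0.015, 0.982, 0.14, 0.125]
wrist_force: [0.8, -0.7, -0.4]
finger_gap: 0.0857
```

```bash
python3 st.py
```

```text
3.65 [-0.0624, 0.0862, -0.1013, 1.1439, 0.0791, 1.2338] [0.567, 0.0685, 0.3008] [-0.0148, 0.9821, 0.1404, 0.1248] [ 0.8 -0.7 -0.4] 0.0857
```

```bash
cat > fk.py <<'E'
import numpy as np,json
from scipy.spatial.transform import Rotation as R
def ry(a): return R.from_euler('y',a).as_matrix()
def rx(a): return R.from_euler('x',a).as_matrix()
def rz(a): return R.from_euler('z',a).as_matrix()
# pitch positive about +y tilts z->x. pitch=j2-j3+j4=pi/2 -> tool x-forward becomes down
def fk(q,p,sg5=1,sg6=1):
    r0,z0,a1,b1,a2,b2,d,L=p[:8]
    M=rz(q[0]); P=M@np.array([r0,0,z0])
    M=M@ry(q[1]); P=P+M@np.array([a1,0,b1])
    M=M@ry(-q[2]); P=P+M@np.array([a2,d,b2])
    M=M@ry(q[3])   # now local x = tool direction
    M=M@rz(sg5*q[4])   # j5 about local z (perp)
    P=P+M@np.array([L,0,0])
    # tool z = local x ; 
    M=M@rx(sg6*q[5])
    return P,M
if __name__=="__main__":
    from scipy.optimize import least_squares
    D=[json.loads(l) for l in open("log.jsonl")]
    for s5 in (1,-1):
        for s6 in (1,-1):
            f=lambda p:np.concatenate([fk(d["q"],p,s5,s6)[0]-d["p"] for d in D])
            best=None
            for k in range(20):
                rng=np.random.default_rng(k)
                x0=np.array([0,.15,.05,.35,.35,0.05,.08,.25])+rng.normal(0,.1,8)
                o=least_squares(lambda p:np.concatenate([f(p)*1000,(p-[0,.15,.05,.35,.35,0,.08,.25])*.01]),x0)
                if best is None or o.cost<best.cost: best=o
            print(s5,s6,best.x.round(4).tolist(),(f(best.x)*1000).round(2).tolist())
            # tool orientation check: constant offset between M and measured
            for d in D:
                M=fk(d["q"],best.x,s5,s6)[1]; o=d["o"]; T=R.from_quat([o[1],o[2],o[3],o[0]]).as_matrix()
                print((M.T@T).round(2).tolist())
E
python3 fk.py
```

```text
1 1 [-0.0018, 0.2348, 0.0063, 0.5115, 0.4114, 0.0458, 0.0767, 0.4239] [0.85, -3.42, -0.18, 0.63, -2.43, 0.66, -1.95, -0.7, -1.11, -0.22, 0.05, -0.16, 0.29, 6.51, 0.79]
[[-0.0, 0.0, 1.0], [1.0, 0.0, 0.0], [-0.0, 1.0, -0.0]]
[[-0.0, -0.0, 1.0], [1.0, -0.0, 0.0], [0.0, 1.0, 0.0]]
[[-0.0, -0.0, 1.0], [1.0, 0.0, -0.0], [0.0, 1.0, 0.0]]
[[0.0, -0.0, 1.0], [1.0, 0.0, -0.0], [-0.0, 1.0, 0.0]]
[[-0.0, -0.0, 1.0], [1.0, -0.0, 0.0], [0.0, 1.0, 0.0]]
1 -1 [-0.0018, 0.2348, 0.0063, 0.5115, 0.4114, 0.0458, 0.0767, 0.4239] [0.85, -3.42, -0.18, 0.63, -2.43, 0.66, -1.95, -0.7, -1.11, -0.22, 0.05, -0.16, 0.29, 6.51, 0.79]
[[-0.0, 0.0, 1.0], [-0.96, -0.28, 0.0], [0.28, -0.96, 0.0]]
[[-0.0, -0.0, 1.0], [-0.98, -0.21, -0.0], [0.21, -0.98, -0.0]]
[[-0.0, -0.0, 1.0], [-0.98, -0.22, 0.0], [0.22, -0.98, -0.0]]
[[0.0, -0.0, 1.0], [-0.96, -0.27, -0.0], [0.27, -0.96, -0.0]]
[[-0.0, -0.0, 1.0], [-0.78, -0.62, -0.0], [0.62, -0.78, -0.0]]
-1 1 [-0.0164, 0.2433, 0.038, 0.4823, 0.4224, 0.0019, 0.0972, 0.3503] [9.19, 16.06, -0.87, 5.95, 11.8, 3.44, -9.25, 5.87, -6.03, -1.23, 0.08, -0.1, -2.6, -34.15, 3.57]
[[-0.0, 0.0, 1.0], [1.0, 0.0, 0.0], [-0.0, 1.0, -0.0]]
[[-0.0, 0.01, 1.0], [1.0, 0.0, 0.0], [0.0, 1.0, -0.01]]
[[-0.0, 0.04, 1.0], [1.0, 0.0, 0.0], [0.0, 1.0, -0.04]]
[[-0.01, 0.05, 1.0], [1.0, 0.0, 0.01], [0.0, 1.0, -0.05]]
[[-0.05, 0.15, 0.99], [1.0, 0.0, 0.05], [0.0, 0.99, -0.15]]
-1 -1 [-0.0164, 0.2433, 0.038, 0.4823, 0.4224, 0.0019, 0.0972, 0.3503] [9.19, 16.06, -0.87, 5.95, 11.8, 3.44, -9.25, 5.87, -6.03, -1.23, 0.08, -0.1, -2.6, -34.15, 3.57]
[[-0.0, 0.0, 1.0], [-0.96, -0.28, 0.0], [0.28, -0.96, 0.0]]
[[-0.0, 0.01, 1.0], [-0.98, -0.21, 0.0], [0.21, -0.98, 0.01]]
[[-0.0, 0.04, 1.0], [-0.98, -0.22, 0.0], [0.22, -0.98, 0.04]]
[[-0.01, 0.05, 1.0], [-0.96, -0.27, 0.01], [0.27, -0.96, 0.05]]
[[-0.05, 0.15, 0.99], [-0.78, -0.62, 0.05], [0.62, -0.77, 0.15]]
```

```bash
cat > fk.py <<'E'
import numpy as np,json
from scipy.spatial.transform import Rotation as R
from scipy.optimize import least_squares
def ry(a): return R.from_euler('y',a).as_matrix()
def rx(a): return R.from_euler('x',a).as_matrix()
def rz(a): return R.from_euler('z',a).as_matrix()
C=np.array([[0,0,1.],[1,0,0],[0,1,0]])
def fk(q,p):
    r0,z0,a1,b1,a2,b2,d,L,e,f=p
    M=rz(q[0]); P=M@np.array([r0,0,z0])
    M=M@ry(q[1]); P=P+M@np.array([a1,0,b1])
    M=M@ry(-q[2]); P=P+M@np.array([a2,d,b2])
    M=M@ry(q[3]); P=P+M@np.array([e,0,f])
    M=M@rz(q[4]); P=P+M@np.array([L,0,0])
    return P,M@rx(q[5])@C
def fit():
    D=[json.loads(l) for l in open("log.jsonl")]
    f=lambda p:np.concatenate([fk(d["q"],p)[0]-d["p"] for d in D])
    best=None
    reg=np.array([0,.23,.0,.5,.41,0.0,.08,.3,.1,0])
    for k in range(10):
        o=least_squares(lambda p:np.concatenate([f(p)*1000,(p-reg)*1]),reg+np.random.default_rng(k).normal(0,.05,10))
        if best is None or o.cost<best.cost: best=o
    return best.x,f(best.x)
LO=np.array([-2.76,-.86,-1.03,-2.2,-1.47,-3.14]);HI=np.array([2.76,1.69,1.26,2.34,1.5,3.14])
def ik(P,T,p,q0,wr=.3):
    def e(q):
        a,b=fk(q,p); return np.concatenate([(a-P),wr*R.from_matrix(b@T.T).as_rotvec()])
    return least_squares(e,np.clip(q0,LO+1e-6,HI-1e-6),bounds=(LO,HI))
if __name__=="__main__":
    p,r=fit(); print(p.round(4).tolist(),(r*1000).round(2).tolist())
E
python3 fk.py
```

```text
[-0.0, 0.2331, 0.0, 0.5185, 0.4095, 0.0556, 0.08, 0.3002, 0.1404, 0.0] [0.0, -0.0, -0.0, 0.0, -0.0, 0.0, -0.0, -0.0, -0.0, 0.0, -0.0, -0.0, 0.0, 0.0, 0.0]
```

```bash
cat > t.py <<'E'
from fk import *
p,_=fit()
def down(yaw,tilt=0,az=0):
    # tool vertical, jaws(x) along angle yaw; tilt outward in azimuth az
    T=np.column_stack([[np.cos(yaw),np.sin(yaw),0],[np.sin(yaw),-np.cos(yaw),0],[0,0,-1]])
    ax=np.array([-np.sin(az),np.cos(az),0]) # rotate about this by -tilt: -z -> outward
    return R.from_rotvec(-tilt*ax).as_matrix()@T
if __name__=="__main__":
    for z in (.03,.06,.1,.15,.2,.3):
        for x in (.45,.40,.36,.33,.30,.28):
            o=ik(np.array([x,.19,z]),down(np.pi/2),p,[0.3,0,-.3,1.6,0,-1.2])
            a,b=fk(o.x,p)
            print(z,x,o.x.round(2).tolist(),np.round(1000*(a-[x,.19,z]),1).tolist(), "toolz",b[:,2].round(3).tolist())
E
python3 t.py
```

```text
0.03 0.45 [0.23, 0.31, -0.5, 0.77, 0.0, 0.23] [-0.0, -0.0, -0.0] toolz [0.0, 0.0, -1.0]
0.03 0.4 [0.26, 0.23, -0.6, 0.73, 0.0, 0.26] [-0.0, -0.0, -0.0] toolz [0.0, 0.0, -1.0]
0.03 0.36 [0.29, 0.17, -0.68, 0.71, 0.0, 0.29] [-0.0, -0.0, -0.0] toolz [0.0, 0.0, -1.0]
0.03 0.33 [0.31, 0.13, -0.74, 0.7, 0.0, 0.31] [-0.0, -0.0, -0.0] toolz [0.0, 0.0, -1.0]
0.03 0.3 [0.34, 0.08, -0.8, 0.69, 0.0, 0.34] [-0.0, -0.0, -0.0] toolz [0.0, 0.0, -1.0]
0.03 0.28 [0.36, 0.05, -0.83, 0.69, 0.0, 0.36] [-0.0, -0.0, -0.0] toolz [0.0, 0.0, -1.0]
0.06 0.45 [0.23, 0.27, -0.46, 0.84, 0.0, 0.23] [-0.0, -0.0, -0.0] toolz [0.0, 0.0, -1.0]
0.06 0.4 [0.26, 0.19, -0.56, 0.81, 0.0, 0.26] [-0.0, -0.0, -0.0] toolz [0.0, 0.0, -1.0]
0.06 0.36 [0.29, 0.13, -0.64, 0.8, 0.0, 0.29] [-0.0, -0.0, -0.0] toolz [0.0, 0.0, -1.0]
0.06 0.33 [0.31, 0.08, -0.7, 0.79, 0.0, 0.31] [-0.0, -0.0, -0.0] toolz [0.0, 0.0, -1.0]
0.06 0.3 [0.34, 0.03, -0.75, 0.78, 0.0, 0.34] [-0.0, -0.0, -0.0] toolz [0.0, 0.0, -1.0]
0.06 0.28 [0.36, 0.0, -0.79, 0.78, 0.0, 0.36] [-0.0, -0.0, -0.0] toolz [0.0, 0.0, -1.0]
0.1 0.45 [0.23, 0.23, -0.4, 0.94, 0.0, 0.23
[... 1370 characters left out ...]
3 [0.34, -0.1, -0.5, 1.17, 0.0, 0.34] [-0.0, -0.0, -0.0] toolz [0.0, 0.0, -1.0]
0.2 0.28 [0.36, -0.14, -0.53, 1.18, 0.0, 0.36] [-0.0, -0.0, -0.0] toolz [0.0, 0.0, -1.0]
0.3 0.45 [0.23, 0.13, -0.02, 1.42, 0.0, 0.23] [-0.0, -0.0, -0.0] toolz [0.0, 0.0, -1.0]
0.3 0.4 [0.26, 0.04, -0.12, 1.41, 0.0, 0.26] [-0.0, -0.0, -0.0] toolz [0.0, 0.0, -1.0]
0.3 0.36 [0.29, -0.03, -0.19, 1.41, -0.0, 0.29] [-0.0, -0.0, -0.0] toolz [0.0, 0.0, -1.0]
0.3 0.33 [0.31, -0.08, -0.24, 1.41, -0.0, 0.31] [-0.0, -0.0, -0.0] toolz [0.0, 0.0, -1.0]
0.3 0.3 [0.34, -0.13, -0.28, 1.42, 0.0, 0.34] [-0.0, -0.0, -0.0] toolz [0.0, 0.0, -1.0]
0.3 0.28 [0.36, -0.16, -0.31, 1.43, 0.0, 0.36] [-0.0, -0.0, -0.0] toolz [0.0, 0.0, -1.0]
```

```bash
cat > sim.py <<'E'
from fk import *
p,_=fit()
def step(q,dx,yaw=0,wr=.3):
    P,T=fk(q,p)
    o=ik(P+np.array(dx),rz(np.radians(yaw))@T,p,q,wr)
    return o.x
def tilt(q):
    T=fk(q,p)[1]; return np.degrees(np.arctan2(T[:2,2],-T[2,2]))
if __name__=="__main__":
    q0=np.array(json.loads(open("log.jsonl").readlines()[-1])["q"])
    P,T=fk(q0,p); print(P,tilt(q0))
    for wr in (.1,.3,1):
      for tgt in ([.3,0,.35],[.3,0,.5],[.3,0,.25]):
        q=ik(np.array(tgt),rz(-np.radians(16))@T,p,q0).x
        print(wr,tgt,tilt(q).round(1))
        for k in range(12):
            q=step(q,[-.05,0,0],wr=wr)
            if k%2: print("   ",fk(q,p)[0].round(3),tilt(q).round(1),q.round(2))
E
python3 sim.py
```

```text
[0.5669783  0.06849992 0.30084474] [13.96716786  3.79031737]
0.1 [0.3, 0, 0.35] [14.4 -0.3]
    [0.2  0.   0.35] [14.4 -0.3] [-0.68 -0.67 -0.46  1.58  0.15  0.9 ]
    [0.106 0.    0.35 ] [ 4.9 -0.8] [-1.52 -0.79 -0.44  1.9   0.08  0.05]
    [0.015 0.003 0.35 ] [-11.4  -5.2] [-1.19 -0.79 -0.46  1.9  -0.22  0.38]
    [-0.082  0.008  0.35 ] [-15.9 -14.4] [ 0.03 -0.73 -0.51  2.08 -0.23  1.62]
    [-0.181  0.007  0.351] [-18.7 -12.1] [ 0.17 -0.86 -0.52  2.27 -0.14  1.76]
    [-0.271  0.003  0.351] [-32.5  -4.5] [ 0.58 -0.86 -0.61  2.34  0.24  2.13]
0.1 [0.3, 0, 0.5] [14.4 -0.3]
    [0.2 0.  0.5] [14.4 -0.3] [-0.68 -0.53 -0.02  1.88  0.15  0.9 ]
    [0.106 0.    0.5  ] [ 4.9 -0.8] [-1.52 -0.62  0.    2.18  0.08  0.05]
    [0.015 0.003 0.5  ] [-11.4  -5.2] [-1.19 -0.63 -0.02  2.17 -0.22  0.38]
    [-0.081  0.008  0.499] [-16.6 -15. ] [-0.3  -0.64 -0.07  2.34 -0.33  1.29]
    [-0.169  0.009  0.496] [-24.8 -28.1] [-0.63 -0.86 -0.15  2.34 -0.61  0.93]
    [-0.224  0.     0.493] [-54.4 -36.7] [-0.84 -0.86 -0.45  2.34 -0.96  1.  ]
0.1 [0.3, 0, 0.25] [14.4 -0.3]
    [0.2  0.   0.25] [14.4 -0.3] [
[... 2605 characters left out ...]
.072 0.5  ] [11.7 -1.5] [-0.05 -0.67 -0.02  2.01 -0.02  1.51]
    [-0.035  0.072  0.5  ] [11.7 -1.5] [ 0.   -0.79  0.01  2.17 -0.03  1.57]
    [-0.122  0.067  0.509] [11.5 -1.4] [ 0.03 -0.86  0.11  2.34 -0.03  1.6 ]
1 [0.3, 0, 0.25] [14.4 -0.3]
    [0.2  0.   0.25] [14.4 -0.3] [-0.68 -0.72 -0.72  1.37  0.15  0.9 ]
    [ 0.151 -0.005  0.252] [13.6 -0.1] [-1.56 -0.86 -0.72  1.71  0.24  0.  ]
    [ 0.137 -0.03   0.252] [12.1  0.3] [-1.98 -0.84 -0.72  1.79  0.19 -0.42]
    [ 0.066 -0.078  0.252] [11.6  1.2] [-2.76 -0.75 -0.71  1.8   0.06 -1.2 ]
    [-0.021 -0.11   0.252] [11.4  1.7] [-2.76 -0.54 -0.66  1.65  0.05 -1.2 ]
    [-0.109 -0.142  0.252] [11.2  2.3] [-2.76 -0.34 -0.57  1.54  0.04 -1.2 ]
```

```bash
cat > hm.py <<'E'
from workcell import eyes
import numpy as np,cv2,sys
def cloud(c,st=None):
    r=eyes.read_camera(c); z=r["z_map"]; K=r["camera_matrix"]
    v,u=np.nonzero(z>0); d=z[v,u]
    P=np.stack([(u-K[0,2])/K[0,0]*d,(v-K[1,2])/K[1,1]*d,d,np.ones_like(d)])
    return (r["pose"]@P)[:3].T, r["img"][v,u], r
H=np.zeros((700,700),np.float32); C=np.zeros((700,700,3),np.uint8)
for c in ("scene","side"):
    P,col,r=cloud(c); np.save(f"cl_{c}.npy",np.hstack([P,col])); cv2.imwrite(f"pics/{c}1.png",r["img"][:,:,::-1])
    # map x 0.1..1.1 (up), y -0.7..0.7? 2mm/px
    ok=(P[:,2]>-.05)&(P[:,2]<.45); P=P[ok];col=col[ok]
    i=((1.1-P[:,0])/.002).astype(int); j=((.7-P[:,1])/.002).astype(int)
    k=(i>=0)&(i<700)&(j>=0)&(j<700)
    for a,b,h,cc in zip(i[k],j[k],P[k,2],col[k]):
        if h>H[a,b] or not C[a,b].any(): H[a,b]=h; C[a,b]=cc
M=cv2.applyColorMap(np.clip(H/.3*255,0,255).astype(np.uint8),cv2.COLORMAP_JET)
out=np.hstack([C[:,:,::-1],M]); out=cv2.resize(out,(800,400))
cv2.imwrite("pics/hm.png",out); np.save("H.npy",H)
E
python3 hm.py
```

```text
(no output)
```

View pics/hm.png

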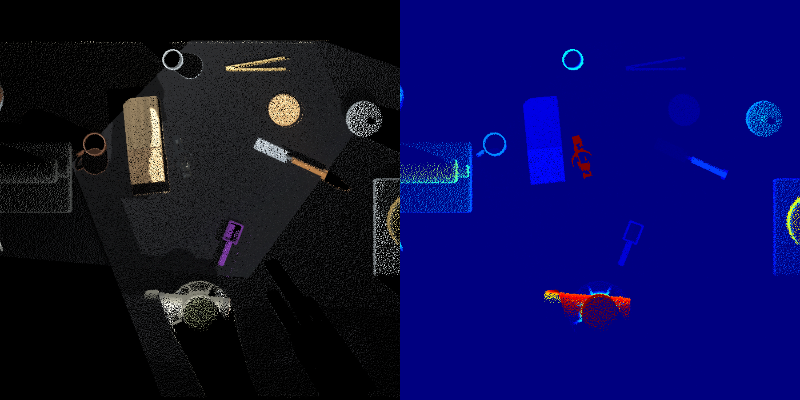

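Run:
```python
import numpy as np,cv2
for c in ("scene","side"):
    A=np.load(f"cl_{c}.npy");P=A[:,:3]
    m=(P[:,0]>.42)&(P[:,0]<.80)&(P[:,1]>.1)&(P[:,1]<.3)
    Q=P[m]
    for lo,hi,n in ((.025,.034,"board top"),(.036,.046,"trivet top")):
        s=Q[(Q[:,2]>lo)&(Q[:,2]<hi)]
        r=cv2.minAreaRect((s[:,:2]*1000).astype(np.float32)); print(c,n,len(s),np.median(s[:,2]).round(4),np.round(r[0],1),np.round(r[1],1),round(r[2],1),np.percentile(s[:,0],[.5,99.5]).round(3),np.percentile(s[:,1],[.5,99.5]).round(3))
    m=(P[:,0]>.4)&(P[:,0]<.62)&(P[:,1]<-.2)&(P[:,1]>-.5)&(P[:,2]>.04)&(P[:,2]<.075)
    s=P[m]; r=cv2.minAreaRect((s[:,:2]*1000).astype(np.float32)); print(c,"handle",len(s),np.percentile(s[:,2],[5,50,95]).round(4),np.round(r[0],1),np.round(r[1],1),round(r[2],1), cv2.boxPoints(r).round(0).tolist())
    m=(P[:,0]>.5)&(P[:,0]<.68)&(P[:,1]<-.15)&(P[:,1]>-.34)&(P[:,2]<.012)&(A[:,3:].min(1)>90)&(np.abs(A[:,3]-A[:,5])<60)
    s=P[m]; r=cv2.minAreaRect((s[:,:2]*1000).astype(np.float32)); print(c,"blade",len(s),np.median(s[:,2]).round(4),np.round(r[0],1),np.round(r[1],1),round(r[2],1))
```

```text
scene board top 9335 0.0296 [611.4 197.3] [296.9 120.6] 5.3 [0.574 0.761] [0.141 0.265]
scene trivet top 4266 0.0395 [519.9 188.9] [121.4 119.1] 6.3 [0.459 0.583] [0.128 0.251]
scene handle 314 [0.0426 0.0541 0.0561] [ 516.4 -381.2] [134.6  18.9] 64.9 [[479.0, -438.0], [496.0, -446.0], [554.0, -324.0], [536.0, -316.0]]
scene blade 866 0.0018 [ 603.  -262.3] [153.2 149.7] 0.4
side board top 1776 0.0297 [607.6 195.6] [300.  121.9] 5.6 [0.457 0.756] [0.124 0.262]
side trivet top 1494 0.0396 [518.3 188.1] [119.3 122.8] 6.1 [0.456 0.579] [0.124 0.248]
side handle 2018 [0.0424 0.0546 0.0562] [ 512.6 -382.1] [130.9  18.5] 65.2 [[477.0, -438.0], [494.0, -445.0], [548.0, -326.0], [532.0, -319.0]]
side blade 1421 0.0024 [ 572.9 -252.8] [127.6  40.6] 65.1
```

Run:
```python
from sim import *
q1=np.array([-0.10457079,0.85354809,1.259,1.87184709,0.00743005,1.46653837])
for wr in (.1,.2,.3,.4,.5,.7):
    q=q1.copy()
    for k in range(4): q=step(q,[.05,0,.03],wr=wr)
    print(wr,fk(q,p)[0].round(4),tilt(q).round(1))
# plan undo: 
q0=np.array(json.loads(open("log.jsonl").readlines()[-1])["q"])
P,T=fk(q0,p)
q=ik(np.array([.56,-.27,.35]),rz(np.radians(134))@T,p,np.array([-.55,.1,-.1,1.1,-.1,-1.6])).x
print(q.round(2),fk(q,p)[0],tilt(q))
a=np.radians(-31)
for k in range(14):
    q=step(q,[.05*np.cos(a),.05*np.sin(a),0.02],wr=.3); print(fk(q,p)[0].round(3),tilt(q).round(1),np.hypot(*tilt(q)).round(2),q.round(2))
```

```text
0.1 [ 9.856e-01 -8.000e-04  4.606e-01] [36.1 -1.4]
0.2 [ 9.612e-01 -8.000e-04  4.414e-01] [32.1 -1.2]
0.3 [ 9.318e-01 -7.000e-04  4.189e-01] [27.2 -1. ]
0.4 [ 9.048e-01 -7.000e-04  3.988e-01] [22.7 -0.8]
0.5 [ 8.830e-01 -7.000e-04  3.831e-01] [19.  -0.7]
0.7 [ 8.540e-01 -7.000e-04  3.631e-01] [14.1 -0.5]
[-0.57  0.72  0.97  2.07 -0.01 -1.63] [ 0.56 -0.27  0.35] [-12.43099477   7.56982765]
[ 0.591 -0.29   0.36 ] [-9.7  6.1] 11.48 [-0.58  0.85  1.26  2.18 -0.   -1.63]
[ 0.616 -0.307  0.365] [-5.3  3.7] 6.41 [-0.58  0.83  1.26  2.11  0.   -1.63]
[ 0.643 -0.324  0.371] [-0.9  1.3] 1.54 [-0.58  0.82  1.26  2.03  0.01 -1.63]
[ 0.671 -0.342  0.377] [ 3.4 -1.1] 3.6 [-0.58  0.81  1.26  1.96  0.02 -1.63]
[ 0.7   -0.361  0.384] [ 7.7 -3.5] 8.43 [-0.59  0.81  1.26  1.88  0.02 -1.63]
[ 0.73  -0.38   0.392] [11.9 -6. ] 13.27 [-0.59  0.81  1.26  1.8   0.03 -1.63]
[ 0.76  -0.399  0.401] [16.  -8.4] 18.11 [-0.59  0.81  1.26  1.71  0.03 -1.63]
[ 0.791 -0.418  0.41 ] [ 20.2 -11. ] 23.0 [-0.59  0.81  1.26  1.63  0.04 -1.63]
[ 0.822 -0.437  0.419] [ 24.4 -13.7] 27.96 [-0.59  0.82  1.26  1.54  0.04 -1.63]
[ 0.854 -0.457  0.429] [ 28.6 -16.5] 33.05 [-0.59  0.83  1.26  1.45  0.05 -1.62]
[ 0.885 -0.476  0.439] [ 33.  -19.5] 38.3 [-0.59  0.84  1.26  1.35  0.05 -1.62]
[ 0.916 -0.496  0.45 ] [ 37.4 -22.8] 43.78 [-0.59  0.86  1.26  1.26  0.06 -1.61]
[ 0.947 -0.515  0.46 ] [ 41.9 -26.4] 49.54 [-0.59  0.88  1.26  1.16  0.06 -1.61]
[ 0.977 -0.533  0.47 ] [ 46.6 -30.4] 55.66 [-0.59  0.9   1.26  1.05  0.06 -1.6 ]
```

Call:
send_rows(targets=[[0,-0.021,0.003,8.4,0],[0,-0.021,0.003,8.4,0],[0,-0.021,0.003,8.4,0],[0,-0.021,0.003,8.4,0],[0,-0.021,0.003,8.4,0],[0,-0.021,0.003,8.4,0],[0,-0.021,0.003,8.4,0],[0,-0.021,0.003,8.4,0],[0,-0.021,0.003,8.4,0],[0,-0.021,0.003,8.4,0],[0,-0.021,0.003,8.4,0],[0,-0.021,0.003,8.4,0]])

```text
clock: 4.95
tcp_pos: [0.5744, -0.1889, 0.3397]
orientation: [-0.107, 0.518, 0.846, 0.071]
wrist_force: [0.4, 0.4, -0.9]
finger_gap: 0.0853
```

Call:
send_rows(targets=[[0,-0.021,0.003,8.4,0],[0,-0.021,0.003,8.4,0],[0,-0.021,0.003,8.4,0],[0,-0.021,0.003,8.4,0],[0,0,0,0,0]])

```text
clock: 5.45
tcp_pos: [0.5746, -0.2735, 0.3496]
orientation: [-0.123, 0.254, 0.958, 0.037]
wrist_force: [1.2, -0.7, -0.7]
finger_gap: 0.0856
```

```bash
cat >> st.py <<'E'
from scipy.spatial.transform import Rotation as R
o=d["o"];T=R.from_quat([o[1],o[2],o[3],o[0]]).as_matrix()
print("tilt deg xy",np.degrees(np.arctan2(T[:2,2],-T[2,2])).round(2),"jaw yaw",np.degrees(np.arctan2(T[1,0],T[0,0])).round(2),"az",np.degrees(np.arctan2(T[1,2],T[0,2])).round(1))
E
python3 st.py
```

```text
5.45 [-0.5683, 0.8039, 1.1268, 2.1521, -0.0042, -1.6196] [0.5746, -0.2735, 0.3496] [-0.1234, 0.2545, 0.9585, 0.0372] [ 1.2 -0.7 -0.7] 0.0856
tilt deg xy [-12.69   7.89] jaw yaw 150.33 az 148.4
```

Now push past the far reach limit, which removes the tilt (≈2°/row).

Call:
send_rows(targets=[[0.042,-0.026,0.02,0,0],[0.042,-0.026,0.02,0,0],[0.042,-0.026,0.02,0,0],[0.042,-0.026,0.02,0,0],[0,0,0,0,0]])

```text
clock: 5.95
tcp_pos: [0.5283, -0.264, 0.3973]
orientation: [-0.148, 0.255, 0.954, 0.057]
wrist_force: [0.6, -1.0, -0.3]
finger_gap: 0.0856
```

```bash
python3 st.py
```

```text
5.95 [-0.6032, 0.8161, 1.264, 2.3371, 0.0074, -1.6534] [0.5283, -0.264, 0.3973] [-0.1481, 0.2547, 0.9539, 0.0568] [ 0.6 -1.  -0.3] 0.0856
tilt deg xy [-14.95  10.95] jaw yaw 150.42 az 144.1
```

Call:
send_rows(targets=[[-0.01,0,-0.05,0,0],[-0.01,0,-0.05,0,0],[0,0,-0.05,0,0],[0,0,-0.05,0,0],[0.03,-0.02,-0.03,0,0],[0,0,0,0,0]])

```text
clock: 6.55
tcp_pos: [0.5489, -0.2856, 0.1963]
orientation: [-0.158, 0.254, 0.952, 0.06]
wrist_force: [0.7, 0.3, -0.4]
finger_gap: 0.0854
```

```bash
python3 st.py
python3 - <<'E'
from sim import *
q=np.array(json.loads(open("log.jsonl").readlines()[-1])["q"])
a=np.radians(-35)
for k in range(10):
    q=step(q,[.05*np.cos(a),.05*np.sin(a),0.0],wr=.7); print(fk(q,p)[0].round(3),tilt(q).round(1),q.round(2))
E
```

```text
6.55 [-0.6116, 0.7328, 0.5816, 1.759, 0.0045, -1.6622] [0.5489, -0.2856, 0.1963] [-0.1578, 0.2538, 0.9524, 0.0602] [ 0.7  0.3 -0.4] 0.0854
tilt deg xy [-15.97  11.67] jaw yaw 150.51 az 144.2
[ 0.59  -0.314  0.196] [-16.   11.7] [-0.61  0.88  0.86  1.89  0.   -1.66]
[ 0.623 -0.339  0.193] [-15.7  11.5] [-0.61  1.08  1.26  2.09  0.   -1.66]
[ 0.634 -0.35   0.178] [-14.4  10.7] [-0.62  1.09  1.26  2.05  0.01 -1.67]
[ 0.646 -0.362  0.164] [-13.    9.9] [-0.62  1.1   1.26  2.01  0.01 -1.67]
[ 0.657 -0.373  0.15 ] [-11.7   9. ] [-0.63  1.11  1.26  1.97  0.01 -1.67]
[ 0.669 -0.384  0.137] [-10.4   8.2] [-0.63  1.13  1.26  1.93  0.01 -1.68]
[ 0.68  -0.396  0.124] [-9.   7.3] [-0.63  1.14  1.26  1.89  0.01 -1.68]
[ 0.692 -0.407  0.112] [-7.6  6.4] [-0.64  1.15  1.26  1.85  0.01 -1.68]
[ 0.704 -0.418  0.101] [-6.2  5.5] [-0.64  1.16  1.26  1.81  0.01 -1.69]
[ 0.716 -0.428  0.089] [-4.8  4.6] [-0.64  1.17  1.26  1.77  0.01 -1.69]
```

Call:
send_rows(targets=[[0.041,-0.029,0,0,0],[0.041,-0.029,0.01,0,0],[0.041,-0.029,0.02,0,0],[0.041,-0.029,0.02,0,0],[0.041,-0.029,0.02,0,0],[0.041,-0.029,0.02,0,0]])

```text
clock: 7.15
tcp_pos: [0.528, -0.2986, 0.3229]
orientation: [-0.201, 0.253, 0.942, 0.091]
wrist_force: [0.4, -0.3, 0.7]
finger_gap: 0.0853
```

```bash
python3 st.py
```

```text
7.15 [-0.6539, 0.942, 1.2648, 2.338, 0.0139, -1.7025] [0.528, -0.2986, 0.3229] [-0.201, 0.2533, 0.9419, 0.0906] [ 0.4 -0.3  0.7] 0.0853
tilt deg xy [-20.23  16.8 ] jaw yaw 150.87 az 140.7
```

```bash
cat > ctl.py <<'E'
from sim import *
def jac(q):
    P,T=fk(q,p); J=np.zeros((6,6)); h=1e-6
    for i in range(6):
        d=q.copy(); d[i]+=h; a,b=fk(d,p)
        J[:3,i]=(a-P)/h; J[3:,i]=R.from_matrix(b@T.T).as_rotvec()/h
    return J,P,T
SP=.7*np.array([2.57,2.57,3.14,3.14,3.14,3.14])*.1
LO2=np.array([-2.76,-.86,-1.03,-2.2,-1.47,-3.14]);HI2=np.array([2.76,1.69,1.264,2.338,1.5,3.14])
def row(q,dx,yaw,lam,n,mode,frz,w=1.):
    P0,T0=fk(q,p); Pt=P0+np.array(dx); Tt=rz(np.radians(yaw))@T0
    x=q.copy(); W=np.array([1,1,1,w,w,w])
    for it in range(n):
        J,P,T=jac(x); e=np.concatenate([Pt-P,R.from_matrix(Tt@T.T).as_rotvec()])*W
        if np.abs(e).max()<1e-5: break
        J=J*W[:,None]
        if frz:
            act=np.ones(6,bool)
            for _ in range(3):
                Ja=J*act; dq=Ja.T@np.linalg.solve(Ja@Ja.T+lam**2*np.eye(6),e)
                bad=((x+dq>HI2)|(x+dq<LO2))&act&((x>=HI2-1e-6)|(x<=LO2+1e-6))
                if not bad.any(): break
                act&=~bad
        else: dq=J.T@np.linalg.solve(J@J.T+lam**2*np.eye(6),e)
        m=np.abs(dq).max()
        if m>.2 and mode&2: dq*=.2/m
        x=np.clip(x+dq,LO2,HI2)
    d=x-q
    if mode&1: d=np.clip(d,-SP,SP)
    else: d=d/max(1,(np.abs(d)/SP).max())
    return q+d
S1=([-0.1396,.314,.045,1.3036,0,1.4312],[[.05,0,.03]]*8,[-.1046,.8535,1.264,1.8718,.0074,1.4665])
S1b=([-.1046,.8535,1.264,1.8718,.0074,1.4665],[[.05,0,.03]]*4,None)
S2=([-.5683,.8039,1.1268,2.1521,-.0042,-1.6196],[[.042,-.026,.02]]*4,[-.6032,.8161,1.264,2.3371,.0074,-1.6534])
S3=([-.6116,.7328,.5816,1.759,.0045,-1.6622],[[.041,-.029,0],[.041,-.029,.01]]+[[.041,-.029,.02]]*4,[-.6539,.942,1.2648,2.338,.0139,-1.7025])
if __name__=="__main__":
  for frz in (0,1):
   for mode in (0,1):
    for lam in (.01,.05,.1,.3):
     for n in (1,5,20,100):
      out=[]
      for s in (S1,S1b,S2,S3):
        q=np.array(s[0],float)
        for r in s[1]: q=row(q,r,0,lam,n,mode,frz)
        out.append((q[1:4]-np.array(s[2])[1:4]).round(2).tolist() if s[2] else [fk(q,p)[0][[0,2]].round(3).tolist(),tilt(q)[0].round(1)])
      print(frz,mode,lam,n,out)
E
python3 ctl.py
```

```text
0 0 0.01 1 [[0.52, -0.02, 0.39], [[0.555, -0.07], np.float64(-58.4)], [0.71, -0.01, -0.01], [0.73, -0.0, -0.0]]
0 0 0.01 5 [[0.1, 0.0, 0.44], [[0.645, 0.19], np.float64(-30.5)], [0.1, 0.0, 0.0], [0.09, -0.1, -0.04]]
0 0 0.01 20 [[0.22, -0.16, 0.33], [[0.612, 0.217], np.float64(-35.4)], [0.4, -0.04, -0.03], [0.75, -0.0, 0.0]]
0 0 0.01 100 [[0.5, 0.0, 0.4], [[0.633, 0.105], np.float64(-38.4)], [0.12, -0.22, -0.11], [0.75, -0.0, 0.0]]
0 0 0.05 1 [[0.46, 0.0, 0.47], [[0.563, -0.008], np.float64(-57.2)], [0.65, 0.0, 0.0], [0.63, -0.0, 0.0]]
0 0 0.05 5 [[0.51, 0.0, 0.47], [[0.574, 0.02], np.float64(-54.4)], [0.61, 0.0, 0.0], [0.63, -0.0, 0.0]]
0 0 0.05 20 [[0.5, 0.0, 0.47], [[0.575, 0.022], np.float64(-54.2)], [0.61, 0.0, 0.0], [0.63, -0.0, 0.0]]
0 0 0.05 100 [[0.5, 0.0, 0.47], [[0.575, 0.022], np.float64(-54.2)], [0.61, 0.0, 0.0], [0.63, -0.0, 0.0]]
0 0 0.1 1 [[0.12, 0.0, 0.15], [[0.705, 0.203], np.float64(-19.0)], [0.25, 0.0, 0.0], [0.24, -0.0, -0.12]]
0 0 0.1 5 [[0.24, 0.0, 0.43], [[0.63, 0.198], np.float64(-33.1)], [0.3, 0.0, 0.0], [0.33, -0.0, 0.0]]
0 0 0.1 20 [[0.24, 0.0, 0.44], [[0.
[... 5025 characters left out ...]
t64(10.8)], [0.08, 0.0, -0.19], [0.2, -0.0, -0.1]]
1 1 0.1 20 [[0.17, 0.0, 0.34], [[0.834, 0.351], np.float64(10.8)], [0.08, 0.0, -0.19], [0.21, -0.0, -0.1]]
1 1 0.1 100 [[0.17, 0.0, 0.34], [[0.834, 0.351], np.float64(10.8)], [0.08, 0.0, -0.19], [0.21, -0.0, -0.1]]
1 1 0.3 1 [[-0.29, -0.67, -0.38], [[0.828, 0.355], np.float64(10.5)], [0.06, -0.03, -0.2], [-0.06, -0.38, -0.51]]
1 1 0.3 5 [[0.02, 0.0, 0.01], [[0.834, 0.351], np.float64(10.8)], [0.08, 0.0, -0.19], [0.12, -0.0, -0.3]]
1 1 0.3 20 [[0.15, 0.0, 0.3], [[0.834, 0.351], np.float64(10.8)], [0.08, 0.0, -0.19], [0.18, -0.0, -0.17]]
1 1 0.3 100 [[0.17, 0.0, 0.34], [[0.834, 0.351], np.float64(10.8)], [0.08, 0.0, -0.19], [0.21, -0.0, -0.1]]
```

```bash
cat > t2.py <<'E'
from ctl import *
for w in (.3,.5,.7,.85,1.):
  for lam in (.005,.01,.02,.03):
    for n in (10,40):
      out=[]
      for s in (S1,S1b,S2,S3):
        q=np.array(s[0],float)
        for r in s[1]: q=row(q,r,0,lam,n,0,1,w)
        out.append((q[1:4]-np.array(s[2])[1:4]).round(2).tolist() if s[2] else [fk(q,p)[0][[0,2]].round(3).tolist(),float(tilt(q)[0].round(1))])
      print(w,lam,n,out)
E
python3 t2.py
```

```text
0.3 0.005 10 [[-0.03, 0.0, -0.16], [[0.933, 0.421], 27.5], [0.02, 0.0, 0.0], [0.06, -0.0, 0.0]]
0.3 0.005 40 [[-0.03, 0.0, -0.16], [[0.933, 0.421], 27.5], [0.02, 0.0, 0.0], [0.06, -0.0, 0.0]]
0.3 0.01 10 [[-0.03, 0.0, -0.16], [[0.933, 0.421], 27.5], [0.02, 0.0, 0.0], [0.06, -0.0, 0.0]]
0.3 0.01 40 [[-0.03, 0.0, -0.16], [[0.933, 0.421], 27.5], [0.02, 0.0, 0.0], [0.06, -0.0, 0.0]]
0.3 0.02 10 [[-0.03, 0.0, -0.16], [[0.933, 0.421], 27.5], [0.02, 0.0, 0.0], [0.06, -0.0, 0.0]]
0.3 0.02 40 [[-0.03, 0.0, -0.16], [[0.933, 0.421], 27.5], [0.02, 0.0, 0.0], [0.06, -0.0, 0.0]]
0.3 0.03 10 [[-0.03, 0.0, -0.16], [[0.933, 0.421], 27.5], [0.02, 0.0, 0.0], [0.04, -0.0, -0.48]]
0.3 0.03 40 [[-0.03, 0.0, -0.16], [[0.933, 0.421], 27.5], [0.02, 0.0, 0.0], [0.04, -0.0, -0.48]]
0.5 0.005 10 [[-0.09, 0.0, 0.47], [[0.884, 0.385], 19.3], [0.01, 0.0, 0.0], [0.02, -0.0, 0.0]]
0.5 0.005 40 [[-0.09, 0.0, 0.47], [[0.884, 0.385], 19.3], [0.01, 0.0, 0.0], [0.02, -0.0, 0.0]]
0.5 0.01 10 [[-0.01, 0.0, -0.06], [[0.884, 0.385], 19.3], [0.01, 0.0, 0.0], [0.04, -0.0, -0.11]]
0.5 0.01 40 [[-0.01, 0.0, -0.06], [[0.884, 0.38
[... 2025 characters left out ...]
, 0.0, 0.0], [0.11, -0.0, -0.27]]
1.0 0.005 40 [[0.01, 0.0, 0.04], [[0.834, 0.351], 10.8], [-0.03, 0.0, 0.0], [0.11, -0.0, -0.27]]
1.0 0.01 10 [[0.01, 0.0, 0.04], [[0.834, 0.351], 10.8], [-0.03, 0.0, 0.0], [-0.04, -0.0, 0.0]]
1.0 0.01 40 [[0.01, 0.0, 0.04], [[0.834, 0.351], 10.8], [-0.03, 0.0, 0.0], [-0.04, -0.0, 0.0]]
1.0 0.02 10 [[0.01, 0.0, 0.04], [[0.834, 0.351], 10.8], [-0.03, 0.0, 0.0], [-0.04, -0.0, 0.0]]
1.0 0.02 40 [[0.01, 0.0, 0.04], [[0.834, 0.351], 10.8], [-0.03, 0.0, 0.0], [-0.04, -0.0, 0.0]]
1.0 0.03 10 [[0.01, 0.0, 0.04], [[0.834, 0.351], 10.8], [-0.03, 0.0, 0.0], [-0.04, -0.0, 0.0]]
1.0 0.03 40 [[0.01, 0.0, 0.04], [[0.834, 0.351], 10.8], [-0.03, 0.0, 0.0], [-0.04, -0.0, 0.0]]
```

```bash
cat > t3.py <<'E'
from ctl import *
q0=np.array(json.loads(open("log.jsonl").readlines()[-1])["q"])
def run(q,rows,w=.67,lam=.025):
    tr=[q]
    for r in rows:
        q=row(q,r[:3],r[3] if len(r)>3 else 0,lam,20,0,1,w); tr.append(q)
    return tr
if __name__=="__main__":
  a=np.radians(-39)
  for z in (.10,.15,.2):
    P,T=fk(q0,p)
    # bring in & down first
    rows=[[ -.02*np.cos(a),-.02*np.sin(a),(z-P[2])/5]]*5
    q=run(q0,rows)[-1]
    for s in (.02,.03,.05):
      for e in (0,.3,.6):
        for w in (.6,.67,.75):
            tr=run(q,[[s*np.cos(a),s*np.sin(a),s*e]]*20,w)
            print(z,s,e,w,[float(np.hypot(*tilt(t)).round(1)) for t in tr[::4]],fk(tr[-1],p)[0].round(3).tolist(),tr[-1][3].round(2))
E
python3 t3.py
```

```text
0.1 0.02 0 0.6 [26.3, 26.3, 26.3, 23.2, 19.9, 16.6] [0.645, -0.414, 0.09] 1.93
0.1 0.02 0 0.67 [26.3, 26.3, 26.3, 23.7, 20.9, 18.1] [0.637, -0.409, 0.088] 1.95
0.1 0.02 0 0.75 [26.3, 26.3, 26.3, 24.1, 21.8, 19.5] [0.63, -0.405, 0.086] 1.97
0.1 0.02 0.3 0.6 [26.3, 26.3, 25.7, 22.2, 18.8, 15.3] [0.622, -0.4, 0.182] 2.02
0.1 0.02 0.3 0.67 [26.3, 26.3, 25.8, 22.9, 20.0, 17.1] [0.614, -0.395, 0.179] 2.04
0.1 0.02 0.3 0.75 [26.3, 26.3, 25.9, 23.5, 21.1, 18.7] [0.607, -0.39, 0.177] 2.06
0.1 0.02 0.6 0.6 [26.3, 26.3, 24.9, 21.2, 17.4, 13.7] [0.595, -0.382, 0.268] 2.1
0.1 0.02 0.6 0.67 [26.3, 26.3, 25.1, 22.0, 18.9, 15.8] [0.586, -0.376, 0.264] 2.12
0.1 0.02 0.6 0.75 [26.3, 26.3, 25.3, 22.8, 20.2, 17.7] [0.578, -0.371, 0.26] 2.15
0.1 0.03 0 0.6 [26.3, 26.3, 23.2, 18.3, 13.2, 8.2] [0.693, -0.466, 0.052] 1.76
0.1 0.03 0 0.67 [26.3, 26.3, 23.7, 19.5, 15.3, 10.9] [0.678, -0.456, 0.048] 1.8
0.1 0.03 0 0.75 [26.3, 26.3, 24.2, 20.7, 17.1, 13.4] [0.664, -0.447, 0.045] 1.83
0.1 0.03 0.3 0.6 [26.3, 26.3, 22.5, 17.3, 12.1, 6.8] [0.663, -0.446, 0.181] 1.88
0.1 0.03 0.3 0.67 [26.3, 26.3, 23.1, 18.8, 14.3,
[... 4818 characters left out ...]
, 33.2, 33.7, 34.1] [0.502, -0.354, 0.252] 2.34
0.2 0.05 0 0.67 [26.3, 25.5, 32.0, 32.6, 33.1, 33.5] [0.5, -0.354, 0.257] 2.34
0.2 0.05 0 0.75 [26.3, 25.7, 31.4, 32.0, 32.5, 32.9] [0.499, -0.355, 0.262] 2.34
0.2 0.05 0.3 0.6 [26.3, 29.3, 27.9, 26.3, 24.9, 23.9] [0.493, -0.349, 0.349] 2.34
0.2 0.05 0.3 0.67 [26.3, 29.0, 27.7, 26.3, 25.1, 24.0] [0.492, -0.349, 0.346] 2.34
0.2 0.05 0.3 0.75 [26.3, 28.7, 27.6, 26.3, 25.2, 24.2] [0.491, -0.35, 0.343] 2.34
0.2 0.05 0.6 0.6 [26.3, 27.7, 23.5, 19.9, 17.1, 15.0] [0.474, -0.335, 0.439] 2.34
0.2 0.05 0.6 0.67 [26.3, 27.5, 23.7, 20.5, 17.7, 15.6] [0.475, -0.337, 0.43] 2.34
0.2 0.05 0.6 0.75 [26.3, 27.4, 24.0, 21.1, 18.5, 16.4] [0.476, -0.339, 0.42] 2.34
```

```bash
cat > t4.py <<'E'
from t3 import *
a=np.radians(-39)
P,T=fk(q0,p)
for zt,n in ((.15,7),(.2,7),(.15,9)):
  q=run(q0,[[ -.02*np.cos(a),-.02*np.sin(a),(zt-P[2])/4]]*4)[-1]
  for e in (.2,.4):
   for w in (.6,.67,.75):
    tr=run(q,[[.02*np.cos(a),.02*np.sin(a),0]]*n+[[.047*np.cos(a),.047*np.sin(a),.047*e]]*16,w)
    print(zt,n,e,w,tr[n][2].round(3),[float(np.hypot(*tilt(t)).round(1)) for t in tr[n::2]],fk(tr[-1],p)[0].round(3).tolist(),tr[-1][3].round(2))
E
python3 t4.py
```

```text
0.15 7 0.2 0.6 1.264 [25.7, 21.7, 17.8, 13.7, 9.7, 5.7, 2.3, 3.6, 7.5] [0.755, -0.534, 0.132] 1.59
0.15 7 0.2 0.67 1.264 [25.8, 22.5, 19.1, 15.7, 12.3, 8.9, 5.5, 2.4, 2.7] [0.724, -0.513, 0.122] 1.67
0.15 7 0.2 0.75 1.264 [25.9, 23.1, 20.4, 17.6, 14.7, 11.8, 8.9, 6.0, 3.2] [0.697, -0.494, 0.114] 1.74
0.15 7 0.4 0.6 1.264 [25.7, 21.5, 17.2, 13.0, 8.8, 4.7, 2.1, 5.1, 9.4] [0.731, -0.517, 0.23] 1.67
0.15 7 0.4 0.67 1.264 [25.8, 22.3, 18.7, 15.2, 11.6, 8.0, 4.5, 1.9, 4.0] [0.699, -0.495, 0.217] 1.76
0.15 7 0.4 0.75 1.264 [25.9, 23.0, 20.0, 17.1, 14.1, 11.1, 8.1, 5.1, 2.4] [0.67, -0.475, 0.207] 1.83
0.2 7 0.2 0.6 1.264 [31.9, 31.3, 30.7, 30.1, 29.6, 29.2, 28.7, 28.4, 28.0] [0.499, -0.351, 0.309] 2.34
0.2 7 0.2 0.67 1.264 [31.3, 30.8, 30.3, 29.8, 29.4, 29.0, 28.6, 28.2, 27.9] [0.498, -0.351, 0.309] 2.34
0.2 7 0.2 0.75 1.264 [30.7, 30.3, 29.9, 29.5, 29.1, 28.8, 28.4, 28.1, 27.8] [0.497, -0.351, 0.309] 2.34
0.2 7 0.4 0.6 1.264 [31.9, 30.3, 28.9, 27.5, 26.3, 25.2, 24.2, 23.2, 22.4] [0.492, -0.346, 0.363] 2.34
0.2 7 0.4 0.67 1.264 [31.3, 29.9, 28.6, 27.4, 26.3, 25.3, 24.4, 23.5, 22.7] [0.491, -0.347, 0.359] 2.34
0.2 7 0.4 0.75 1.264 [30.7, 29.5, 28.4, 27.4, 26.4, 25.5, 24.6, 23.8, 23.1] [0.49, -0.348, 0.354] 2.34
0.15 9 0.2 0.6 1.264 [24.1, 20.2, 16.1, 12.1, 8.1, 4.2, 2.0, 5.1, 9.2] [0.767, -0.545, 0.127] 1.55
0.15 9 0.2 0.67 1.264 [24.5, 21.2, 17.8, 14.4, 10.9, 7.5, 4.1, 1.8, 4.0] [0.734, -0.522, 0.116] 1.64
0.15 9 0.2 0.75 1.264 [24.8, 22.0, 19.2, 16.4, 13.5, 10.6, 7.7, 4.8, 2.2] [0.705, -0.502, 0.108] 1.71
0.15 9 0.4 0.6 1.264 [24.1, 19.9, 15.6, 11.4, 7.1, 3.2, 2.8, 6.8, 11.2] [0.744, -0.529, 0.225] 1.63
0.15 9 0.4 0.67 1.264 [24.5, 20.9, 17.4, 13.8, 10.2, 6.6, 3.2, 2.2, 5.4] [0.71, -0.505, 0.212] 1.72
0.15 9 0.4 0.75 1.264 [24.8, 21.9, 18.9, 15.9, 12.9, 9.9, 6.9, 3.9, 1.8] [0.679, -0.484, 0.202] 1.81
```

```bash
python3 - <<'E'
import numpy as np
P=np.vstack([np.load("cl_scene.npy"),np.load("cl_side.npy")])[:,:3]
def q(x0,x1,y0,y1):
    m=(P[:,0]>x0)&(P[:,0]<x1)&(P[:,1]>y0)&(P[:,1]<y1)&(P[:,2]>.01)&(P[:,2]<.5);s=P[m];print(s.min(0).round(3),s.max(0).round(3)) 
q(.6,.8,-.68,-.48); q(.83,.95,.03,.16);q(.5,.7,.3,.46);q(.2,.36,-.2,0)
E
cat > t5.py <<'E'
from t3 import *
P,T=fk(q0,p)
rows=[[.007,.022,-.032,3.5]]*6
q=run(q0,rows)[-1]; print(fk(q,p)[0],tilt(q),q.round(2))
for d in (-20,-16,-12):
  a=np.radians(d)
  for n in (6,9,):
   for w in (.6,.67,.75):
    tr=run(q,[[.02*np.cos(a),.02*np.sin(a),0]]*n+[[.047*np.cos(a),.047*np.sin(a),.015]]*14,w)
    print(d,n,w,tr[n][2].round(3),[float(np.hypot(*tilt(t)).round(1)) for t in tr[n::2]],fk(tr[-1],p)[0].round(3).tolist(),tr[-1][3].round(2))
E
python3 t5.py
```

```text
[ 0.621 -0.638  0.01 ] [ 0.746 -0.51   0.106]
[0.854 0.058 0.01 ] [0.928 0.132 0.112]
[0.5   0.327 0.01 ] [0.636 0.46  0.136]
[ 0.2   -0.153  0.01 ] [ 0.331 -0.072  0.03 ]
[ 0.56966489 -0.17201742  0.13828519] [-24.24055515   8.84231307] [-0.41  0.8   0.52  1.74 -0.03 -1.8 ]
-20 6 0.6 1.264 [25.0, 20.9, 16.7, 12.5, 8.2, 3.9, 0.5, 4.9] [0.846, -0.289, 0.16] 1.66
-20 6 0.67 1.264 [25.1, 21.7, 18.2, 14.6, 11.0, 7.4, 3.7, 0.4] [0.814, -0.279, 0.151] 1.74
-20 6 0.75 1.264 [25.2, 22.4, 19.5, 16.6, 13.6, 10.6, 7.5, 4.4] [0.785, -0.269, 0.143] 1.8
-20 9 0.6 1.264 [22.6, 18.4, 14.2, 9.9, 5.6, 1.3, 3.1, 7.6] [0.869, -0.298, 0.153] 1.6
-20 9 0.67 1.264 [23.1, 19.6, 16.1, 12.5, 8.8, 5.2, 1.5, 2.3] [0.833, -0.287, 0.143] 1.69
-20 9 0.75 1.264 [23.6, 20.7, 17.7, 14.8, 11.7, 8.7, 5.6, 2.5] [0.802, -0.276, 0.135] 1.76
-16 6 0.6 1.264 [25.0, 20.9, 16.7, 12.5, 8.2, 3.9, 0.6, 4.9] [0.859, -0.25, 0.16] 1.66
-16 6 0.67 1.264 [25.1, 21.7, 18.2, 14.6, 11.0, 7.4, 3.7, 0.5] [0.826, -0.24, 0.151] 1.74
-16 6 0.75 1.264 [25.2, 22.4, 19.5, 16.5, 13.6, 10.6, 7.5, 4.4] [0.797, -0.231, 0.143] 1.8
-16 9 0.6 1.264 [22.6, 18.4, 14.2, 9.9, 5.6, 1.3, 3.2, 7.6] [0.882, -0.256, 0.153] 1.6
-16 9 0.67 1.264 [23.1, 19.6, 16.1, 12.5, 8.8, 5.2, 1.5, 2.4] [0.847, -0.246, 0.143] 1.69
-16 9 0.75 1.264 [23.6, 20.7, 17.7, 14.8, 11.7, 8.7, 5.6, 2.5] [0.814, -0.236, 0.135] 1.76
-12 6 0.6 1.264 [25.0, 20.9, 16.7, 12.5, 8.3, 4.1, 1.3, 5.0] [0.869, -0.209, 0.16] 1.66
-12 6 0.67 1.264 [25.1, 21.7, 18.2, 14.7, 11.1, 7.5, 3.9, 1.3] [0.836, -0.201, 0.151] 1.74
-12 6 0.75 1.264 [25.2, 22.4, 19.5, 16.6, 13.6, 10.6, 7.6, 4.6] [0.807, -0.193, 0.144] 1.8
-12 9 0.6 1.264 [22.6, 18.5, 14.3, 10.0, 5.8, 1.7, 3.3, 7.6] [0.893, -0.213, 0.153] 1.6
-12 9 0.67 1.264 [23.1, 19.6, 16.1, 12.5, 8.9, 5.3, 1.9, 2.7] [0.857, -0.204, 0.143] 1.69
-12 9 0.75 1.264 [23.6, 20.7, 17.8, 14.8, 11.8, 8.8, 5.7, 2.8] [0.825, -0.195, 0.135] 1.76
```

Call:
send_rows(targets=[[0.007,0.022,-0.032,3.5,0],[0.007,0.022,-0.032,3.5,0],[0.007,0.022,-0.032,3.5,0],[0.007,0.022,-0.032,3.5,0],[0.007,0.022,-0.032,3.5,0],[0.007,0.022,-0.032,3.5,0],[0.019,-0.006,0,0,0],[0.019,-0.006,0,0,0],[0.019,-0.006,0,0,0],[0.019,-0.006,0,0,0],[0.019,-0.006,0,0,0],[0.019,-0.006,0,0,0]])

```text
clock: 8.35
tcp_pos: [0.6675, -0.2023, 0.1314]
orientation: [-0.209, 0.083, 0.973, 0.053]
wrist_force: [1.2, -0.2, 0.1]
finger_gap: 0.0854
```

```bash
python3 st.py
```

```text
8.35 [-0.3975, 1.1684, 1.2649, 2.102, -0.0272, -1.7915] [0.6675, -0.2023, 0.1314] [-0.2095, 0.0833, 0.9728, 0.0529] [ 1.2 -0.2  0.1] 0.0854
tilt deg xy [-23.74   8.65] jaw yaw 171.15 az 160.9
```

Good, on the j3 limit in the well-behaved regime. Now the larger outward pushes.

Call:
send_rows(targets=[[0.045,-0.015,0.015,0,0],[0.045,-0.015,0.015,0,0],[0.045,-0.015,0.015,0,0],[0.045,-0.015,0.015,0,0],[0.045,-0.015,0.015,0,0],[0.045,-0.015,0.015,0,0]])

```text
clock: 8.95
tcp_pos: [0.738, -0.2312, 0.1445]
orientation: [-0.104, 0.085, 0.991, 0.026]
wrist_force: [1.8, -0.6, -0.1]
finger_gap: 0.0859
```

```bash
python3 st.py
```

```text
8.95 [-0.4016, 1.1172, 1.2635, 1.9307, -0.0143, -1.7998] [0.738, -0.2312, 0.1445] [-0.1035, 0.085, 0.9906, 0.0263] [ 1.8 -0.6 -0.1] 0.0859
tilt deg xy [-11.61   4.08] jaw yaw 170.41 az 160.8
```

Call:
send_rows(targets=[[0.045,-0.015,0.015,0,0],[0.045,-0.015,0.015,0,0],[0.045,-0.015,0.015,0,0],[0.045,-0.015,0.015,0,0],[0,0,0,0,0]])

```text
clock: 9.45
tcp_pos: [0.7925, -0.2517, 0.1495]
orientation: [-0.033, 0.085, 0.996, 0.008]
wrist_force: [-0.7, 0.7, 0.3]
finger_gap: 0.085
```

```bash
python3 st.py
```

```text
9.45 [-0.4021, 1.101, 1.2641, 1.8011, -0.0049, -1.8015] [0.7925, -0.2517, 0.1495] [-0.0327, 0.0854, 0.9958, 0.0081] [-0.7  0.7  0.3] 0.085
tilt deg xy [-3.66  1.25] jaw yaw 170.21 az 161.2
```

Call:
send_rows(targets=[[0.045,-0.015,0.015,0,0],[0.043,-0.014,0.014,0,0],[0,0,0,0,0]])

```text
clock: 9.75
tcp_pos: [0.8206, -0.2615, 0.1513]
orientation: [0.001, 0.085, 0.996, -0.001]
wrist_force: [-0.9, 0.0, -0.4]
finger_gap: 0.0854
```

```bash
python3 st.py
```

```text
9.75 [-0.4014, 1.0977, 1.2638, 1.7338, -0.0004, -1.8011] [0.8206, -0.2615, 0.1513] [0.0014, 0.0854, 0.9963, -0.0007] [-0.9  0.  -0.4] 0.0854
tilt deg xy [ 0.15 -0.09] jaw yaw 170.2 az -30.0
```

Call:
send_rows(targets=[[-0.037,-0.0123,0,-1.9,0],[-0.037,-0.0123,0,-1.9,0],[-0.037,-0.0123,0,-1.9,0],[-0.037,-0.0123,0,-1.9,0],[-0.037,-0.0123,0,-1.9,0],[-0.037,-0.0123,0,-1.9,0],[-0.037,-0.0123,0,-1.9,0],[-0.037,-0.0123,0,-1.9,0],[0,0,0,0,0]])

```text
clock: 10.65
tcp_pos: [0.5403, -0.3562, 0.1525]
orientation: [-0.001, 0.211, 0.977, -0.0]
wrist_force: [0.6, -0.2, -0.1]
finger_gap: 0.0856
```

```bash
python3 st.py
python3 - <<'E'
from workcell import eyes,monitor
import cv2
r=eyes.read_camera("wrist"); cv2.imwrite("pics/w2.png",r["img"][:,:,::-1])
for n in ("spatula_grip","spatula_blade"):
    print(n,[(d["xyz"],d["conf"]) for d in eyes.tip_of(n,"wrist")[:2]])
E
```

```text
10.65 [-0.7061, 0.4855, 0.1097, 1.1975, -0.0015, -1.8516] [0.5403, -0.3562, 0.1525] [-0.0015, 0.211, 0.9775, -0.0001] [ 0.6 -0.2 -0.1] 0.0856
tilt deg xy [-0.17  0.03] jaw yaw 155.63 az 171.1
spatula_grip [([0.525, -0.3566, 0.0457], 0.58)]
spatula_blade [([0.5719, -0.2533, 0.0054], 0.56)]
```

View pics/w2.png

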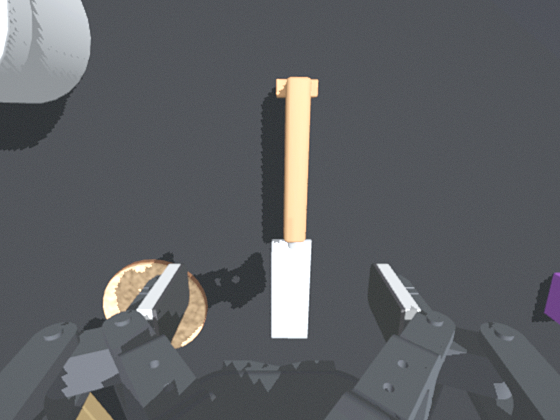

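Call:
send_rows(targets=[[-0.0155,-0.003,-0.04,-0.6,0],[0,0,-0.045,0,0],[0,0,-0.0415,0,0],[0,0,0,0,0]])

```text
clock: 11.2
tcp_pos: [0.5272, -0.3547, 0.0193]
orientation: [-0.005, 0.213, 0.977, 0.002]
wrist_force: [-0.9, 0.6, -0.8]
finger_gap: 0.0852
```

```bash
python3 st.py
```

```text
11.2 [-0.7184, 0.5683, -0.1004, 0.9124, -0.0001, -1.86] [0.5272, -0.3547, 0.0193] [-0.0045, 0.2129, 0.9771, 0.0024] [-0.9  0.6 -0.8] 0.0852
tilt deg xy [-0.45  0.38] jaw yaw 155.41 az 139.6
```

Call:
send_rows(targets=[[0,0,0,0,0],[0,0,0.003,0,120],[0,0,0,0,255],[0,0,0,0,255],[0,0,0,0,255],[0,0,0,0,255],[0,0,0,0,255]], newtons=100)

```text
clock: 11.9
tcp_pos: [0.5301, -0.3589, 0.0293]
orientation: [0.001, 0.214, 0.977, -0.001]
wrist_force: [-1.6, 1.5, 5.4]
finger_gap: 0.0165
```

```bash
python3 st.py
```

```text
11.9 [-0.7202, 0.5575, -0.0915, 0.9197, -0.0004, -1.86] [0.5301, -0.3589, 0.0293] [0.0009, 0.2138, 0.9769, -0.0007] [-1.6  1.5  5.4] 0.0165
tilt deg xy [ 0.08 -0.1 ] jaw yaw 155.31 az -51.6
```

```bash
cat > t6.py <<'E'
from t3 import *
rowsA=[[0,0,.045,0]]*2+[[.0085,.0075,.0045,-8.5]]*21
tr=run(q0,rowsA); q=tr[-1]; print(fk(q,p)[0].round(3),tilt(q).round(2),q.round(2), "arm",np.degrees(q[0]))
for d in (-20,-23):
  a=np.radians(d)
  for n,s in ((4,.02),(4,.03),(2,.05)):
   for w in (.6,.67,.75):
    tr=run(q,[[s*np.cos(a),s*np.sin(a),0]]*n+[[.047*np.cos(a),.047*np.sin(a),.015]]*14,w)
    print(d,n,s,w,tr[n][2].round(3),[float(np.hypot(*tilt(t)).round(1)) for t in tr[n::2]],fk(tr[-1],p)[0].round(3).tolist(),tr[-1].round(2),tilt(tr[-1]))
E
python3 t6.py
```

```text
[ 0.708 -0.201  0.214] [-0.08  0.09] [-0.39  0.67  0.56  1.47  0.    1.59] arm -22.12200184549688
-20 4 0.02 0.6 1.063 [0.1, 3.6, 8.0, 12.4, 16.9, 21.4, 26.0, 30.7] [1.02, -0.333, 0.229] [-0.4   1.08  1.26  1.23  0.03  1.59] [ 28.77866859 -10.70163864]
-20 4 0.02 0.67 1.064 [0.1, 3.1, 6.8, 10.6, 14.4, 18.3, 22.2, 26.2] [0.991, -0.324, 0.216] [-0.4   1.07  1.26  1.31  0.03  1.58] [24.61385127 -8.96232409]
-20 4 0.02 0.75 1.063 [0.1, 2.6, 5.7, 8.9, 12.1, 15.4, 18.7, 22.0] [0.964, -0.316, 0.203] [-0.4   1.07  1.26  1.38  0.03  1.58] [20.74282808 -7.42715043]
-20 4 0.03 0.6 1.264 [0.7, 5.0, 9.4, 13.9, 18.4, 22.9, 27.5, 32.2] [1.033, -0.339, 0.225] [-0.4   1.09  1.26  1.2   0.04  1.59] [ 30.18629695 -11.33864049]
-20 4 0.03 0.67 1.264 [0.6, 4.3, 8.0, 11.8, 15.7, 19.6, 23.5, 27.5] [1.003, -0.329, 0.211] [-0.4   1.08  1.26  1.28  0.03  1.58] [25.8273963  -9.47966885]
-20 4 0.03 0.75 1.264 [0.5, 3.6, 6.7, 9.9, 13.2, 16.5, 19.8, 23.1] [0.974, -0.32, 0.199] [-0.4   1.08  1.26  1.35  0.03  1.58] [21.77437976 -7.84709752]
-20 2 0.05 0.6 1.002 [0.1, 3.1, 7.4, 11.8, 16.3, 20.8, 25.4, 30.1] [1.014,
[... 1081 characters left out ...]
2, -0.358, 0.212] [-0.43  1.08  1.26  1.28  0.04  1.55] [ 25.60235729 -10.01335226]
-23 4 0.03 0.75 1.264 [0.5, 3.6, 6.7, 9.9, 13.1, 16.4, 19.7, 23.1] [0.964, -0.348, 0.199] [-0.43  1.08  1.26  1.35  0.03  1.55] [21.5776774  -8.29363115]
-23 2 0.05 0.6 1.002 [0.1, 3.1, 7.4, 11.8, 16.2, 20.8, 25.4, 30.1] [1.004, -0.359, 0.232] [-0.43  1.07  1.26  1.25  0.04  1.56] [ 27.96511408 -11.00242137]
-23 2 0.05 0.67 1.002 [0.1, 2.6, 6.3, 10.0, 13.9, 17.7, 21.6, 25.6] [0.976, -0.35, 0.219] [-0.43  1.07  1.26  1.33  0.03  1.55] [23.9050453  -9.22521228]
-23 2 0.05 0.75 1.002 [0.1, 2.2, 5.3, 8.4, 11.6, 14.9, 18.2, 21.5] [0.95, -0.341, 0.207] [-0.43  1.07  1.26  1.4   0.03  1.55] [20.13523977 -7.65175339]
```

Run:
```python
import numpy as np
P=np.load("cl_side.npy")[:,:3]
m=(P[:,0]>.9)&(P[:,2]>.02)&(P[:,1]<.0)
s=P[m];print(len(s),np.percentile(s[:,0],[0,1,5,50,95]).round(3) if len(s) else 0, np.percentile(s[:,2],[0,5,50,95]).round(2))
m=(P[:,0]>.85)&(P[:,2]>.02)
s=P[m];print(len(s),np.percentile(s[:,0],[0,1,5,50,95]).round(3), np.percentile(s[:,1],[0,5,50,95]).round(2))
```

```text
20 [1.832 1.832 1.833 1.839 1.844] [0.02 0.02 0.03 0.05]
23540 [0.85  0.859 0.89  1.837 1.844] [-0.01  0.07  0.58  1.78]
```

Call:
send_rows(targets=[[0,0,0.045,0,255],[0,0,0.045,0,255],[0.0085,0.0075,0.0045,-8.5,255],[0.0085,0.0075,0.0045,-8.5,255],[0.0085,0.0075,0.0045,-8.5,255],[0.0085,0.0075,0.0045,-8.5,255],[0.0085,0.0075,0.0045,-8.5,255],[0.0085,0.0075,0.0045,-8.5,255],[0.0085,0.0075,0.0045,-8.5,255]])

```text
clock: 12.8
tcp_pos: [0.5895, -0.3057, 0.1496]
orientation: [-0.0, 0.673, 0.74, -0.001]
wrist_force: [-0.2, -0.4, -1.4]
finger_gap: 0.0164
```

```bash
python3 st.py
python3 - <<'E'
from workcell import eyes
import cv2
r=eyes.read_camera("side"); cv2.imwrite("pics/s3.png",r["img"][:,:,::-1])
E
```

```text
12.8 [-0.5985, 0.5187, 0.1563, 1.2092, -0.0014, -0.6938] [0.5895, -0.3057, 0.1496] [-0.0003, 0.6726, 0.74, -0.0008] [-0.2 -0.4 -1.4] 0.0164
tilt deg xy [-0.08 -0.04] jaw yaw 95.46 az -153.1
```

View pics/s3.png

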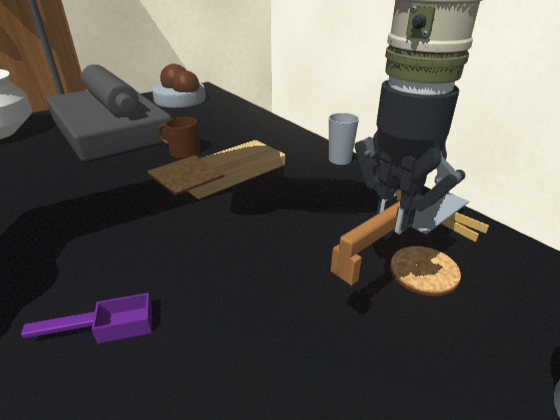

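Call:
send_rows(targets=[[0.0085,0.0075,0.0045,-8.5,255],[0.0085,0.0075,0.0045,-8.5,255],[0.0085,0.0075,0.0045,-8.5,255],[0.0085,0.0075,0.0045,-8.5,255],[0.0085,0.0075,0.0045,-8.5,255],[0.0085,0.0075,0.0045,-8.5,255],[0.0085,0.0075,0.0045,-8.5,255],[0.0085,0.0075,0.0045,-8.5,255],[0.0085,0.0075,0.0045,-8.5,255],[0.0085,0.0075,0.0045,-8.5,255],[0.0085,0.0075,0.0045,-8.5,255],[0.0085,0.0075,0.0045,-8.5,255]])

```text
clock: 14.05
tcp_pos: [0.6914, -0.2161, 0.2034]
orientation: [-0.001, 0.998, -0.056, -0.001]
wrist_force: [-0.4, -0.1, -1.0]
finger_gap: 0.0162
```

Call:
send_rows(targets=[[0.0085,0.0075,0.0045,-8.2,255],[0.0085,0.0075,0.0045,-8.2,255],[0.027,-0.011,0,0,255],[0.027,-0.011,0,0,255],[0.027,-0.011,0,0,255],[0.027,-0.011,0,0,255]])

```text
clock: 14.65
tcp_pos: [0.8036, -0.2414, 0.2072]
orientation: [0.0, 0.981, -0.194, 0.005]
wrist_force: [63.3, -21.5, 62.7]
finger_gap: 0.0164
```

```bash
python3 st.py
```

```text
14.65 [-0.3879, 1.0322, 1.2653, 1.7937, 0.0017, 1.5743] [0.8036, -0.2414, 0.2072] [0.0002, 0.9809, -0.1944, 0.0052] [ 63.3 -21.5  62.7] 0.0164
tilt deg xy [ 0.58 -0.13] jaw yaw -22.42 az -13.0
```

Call:
send_rows(targets=[[0,0,0,0,255]])

```text
clock: 14.75
tcp_pos: [0.7993, -0.2402, 0.1954]
orientation: [-0.002, 0.981, -0.195, -0.006]
wrist_force: [2.9, -1.4, -2.9]
finger_gap: 0.0161
```

```bash
python3 st.py;  python3 - <<'E'
from workcell import eyes
import cv2
r=eyes.read_camera("side"); cv2.imwrite("pics/s4.png",r["img"][:,:,::-1])
E
```

```text
14.75 [-0.3884, 1.0411, 1.2542, 1.7956, 0.0014, 1.5743] [0.7993, -0.2402, 0.1954] [-0.0018, 0.9808, -0.1947, -0.0056] [ 2.9 -1.4 -2.9] 0.0161
tilt deg xy [-0.59  0.33] jaw yaw -22.46 az 151.0
```

View pics/s4.png

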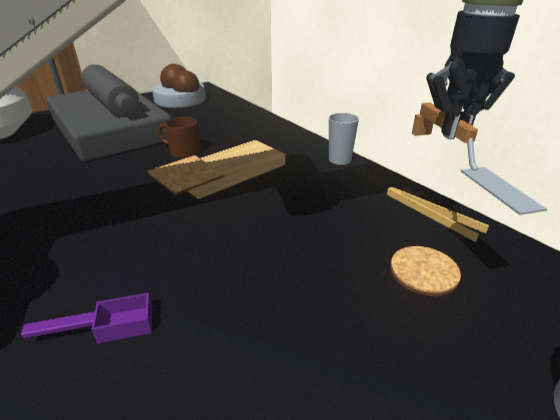

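Call:
send_rows(targets=[[0.043,-0.017,0.015,0,255],[0.043,-0.017,0.015,0,255],[0.043,-0.017,0.015,0,255],[0.043,-0.017,0.015,0,255],[0.043,-0.017,0.015,0,255],[0.043,-0.017,0.015,0,255],[0.043,-0.017,0.015,0,255],[0.043,-0.017,0.015,0,255],[0.043,-0.017,0.015,0,255],[0.043,-0.017,0.015,0,255],[0.043,-0.017,0.015,0,255],[0,0,0,0,255]])

```text
clock: 16.0
tcp_pos: [0.9736, -0.3305, 0.2198]
orientation: [0.031, 0.959, -0.191, 0.208]
wrist_force: [-0.1, 0.1, -2.1]
finger_gap: 0.0164
```

```bash
python3 st.py
```

```text
16.0 [-0.4137, 1.0634, 1.2646, 1.3484, 0.0292, 1.5569] [0.9736, -0.3305, 0.2198] [0.0307, 0.9587, -0.1911, 0.2084] [-0.1  0.1 -2.1] 0.0164
tilt deg xy [23.06 -8.64] jaw yaw -22.83 az -19.6
```

Call:
send_rows(targets=[[0.043,-0.017,0.015,0,255],[0,0,0,0,255],[-0.03,0.01,0.005,0,255],[-0.04,0.02,0.005,0,255],[-0.04,0.02,0,4,255],[-0.03,0.02,0,8.5,255],[-0.03,0.02,0,8.5,255],[-0.03,0.02,0,8.5,255],[-0.03,0.02,0,8.5,255]])

```text
clock: 16.9
tcp_pos: [0.7861, -0.2187, 0.2311]
orientation: [-0.042, 0.965, 0.131, 0.224]
wrist_force: [-0.2, -0.5, -1.2]
finger_gap: 0.0164
```

```bash
python3 st.py
```

```text
16.9 [-0.4891, 0.5027, 0.2358, 0.9749, 0.3264, 0.8665] [0.7861, -0.2187, 0.2311] [-0.0418, 0.9649, 0.131, 0.2237] [-0.2 -0.5 -1.2] 0.0164
tilt deg xy [25.14  8.83] jaw yaw 15.13 az 18.3
```

Call:
send_rows(targets=[[-0.014,0.0065,-0.0005,8.4,255],[-0.014,0.0065,-0.0005,8.4,255],[-0.014,0.0065,-0.0005,8.4,255],[-0.014,0.0065,-0.0005,8.4,255],[-0.014,0.0065,-0.0005,8.4,255],[-0.014,0.0065,-0.0005,8.4,255],[-0.014,0.0065,-0.0005,8.4,255],[-0.014,0.0065,-0.0005,8.4,255],[-0.014,0.0065,-0.0005,8.4,255],[-0.014,0.0065,-0.0005,8.4,255],[-0.014,0.0065,-0.0005,8.4,255],[-0.014,0.0065,-0.0005,8.4,255]])

```text
clock: 18.1
tcp_pos: [0.6197, -0.1423, 0.2245]
orientation: [-0.199, 0.514, 0.827, 0.11]
wrist_force: [-0.1, 0.9, -1.7]
finger_gap: 0.0168
```

Call:
send_rows(targets=[[-0.014,0.0065,-0.0005,8.4,255],[-0.014,0.0065,-0.0005,8.4,255],[-0.014,0.0065,-0.0005,8.4,255],[-0.014,0.0065,-0.0005,8.4,255],[-0.014,0.0065,-0.0005,8.4,255],[-0.014,0.0065,-0.0005,8.4,255],[-0.014,0.0065,-0.0005,8.4,255],[0,0,0,0,255]])

```text
clock: 18.9
tcp_pos: [0.5211, -0.0941, 0.222]
orientation: [-0.227, 0.042, 0.973, -0.002]
wrist_force: [-0.7, 0.0, -1.2]
finger_gap: 0.016
```

```bash
python3 st.py
```

```text
18.9 [-0.2714, 0.6293, 0.411, 1.7993, -0.1032, -1.7318] [0.5211, -0.0941, 0.222] [-0.2269, 0.0423, 0.973, -0.0017] [-0.7  0.  -1.2] 0.016
tilt deg xy [-26.22   1.02] jaw yaw 174.68 az 177.9
```

Call:
send_rows(targets=[[0,0,-0.03,5,255],[0,0,-0.04,5,255],[0,0,-0.04,0,255],[0,0,0,0,255]])

```text
clock: 19.3
tcp_pos: [0.5201, -0.0959, 0.1062]
orientation: [-0.23, -0.039, 0.972, -0.02]
wrist_force: [0.2, 0.6, -0.6]
finger_gap: 0.0163
```

```bash
cat > bl.py <<'E'
from workcell import monitor,eyes
import numpy as np,cv2
from scipy.spatial.transform import Rotation as R
s=monitor.get_state(); o=s["orientation"]; T=R.from_quat([o[1],o[2],o[3],o[0]]).as_matrix(); t=s["tcp_pos"]
b=t+T@np.array([0,.1185,.0278]); g=t+T@np.array([0,-.0015,-.0157])
print("y",T[:,1].round(3),"z",T[:,2].round(3),"blade",b.round(4),"grip",g.round(4))
a=np.radians(6.2);e=np.array([np.cos(a),np.sin(a)]);n=np.array([-np.sin(a),np.cos(a)])
d=b[:2]-[.519,.1885]; print("blade in trivet e,n",(d@e).round(4),(d@n).round(4),"z",b[2].round(4))
c=np.array([.0,0,0])
pts=[b+T@np.array([sx*.02,sy*.06,.0]) for sx in(-1,1) for sy in (-1,1)]
print("corner z",[round(q[2],4) for q in pts])
E
python3 st.py; python3 bl.py
python3 - <<'E'
from workcell import eyes
import cv2
for c in ("side","scene"):
    r=eyes.read_camera(c); cv2.imwrite(f"pics/{c}5.png",r["img"][:,:,::-1])
    for n in ("spatula_grip","spatula_blade"): print(c,n,[([round(float(v),4) for v in d["xyz"]],d["conf"]) for d in eyes.tip_of(n,c)[:1]])
E
```

```text
19.3 [-0.242, 0.6728, 0.2001, 1.5358, -0.1622, -1.8575] [0.5201, -0.0959, 0.1062] [-0.2296, -0.0393, 0.9723, -0.0198] [ 0.2  0.6 -0.6] 0.0163
tilt deg xy [-26.46  -3.62] jaw yaw -175.68 az -172.8
y [-0.086  0.996 -0.02 ] z [-0.445 -0.057 -0.894] blade [0.4976 0.0205 0.0789] grip [ 0.5272 -0.0966  0.1202]
blade in trivet e,n -0.0394 -0.1647 z 0.0789
corner z [np.float64(0.0712), np.float64(0.0687), np.float64(0.0891), np.float64(0.0866)]
side spatula_grip [([0.5264, -0.0982, 0.1192], 0.95)]
side spatula_blade [([0.4973, 0.0187, 0.08], 0.74)]
scene spatula_grip [([0.5268, -0.1011, 0.1292], 0.88)]
scene spatula_blade [([0.4984, 0.0144, 0.0852], 0.68)]
```

View pics/side5.png

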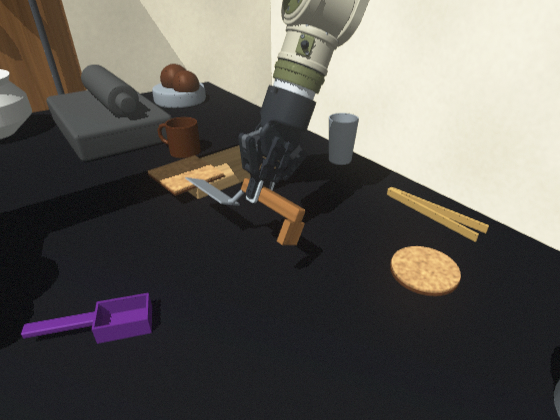

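View pics/scene5.png

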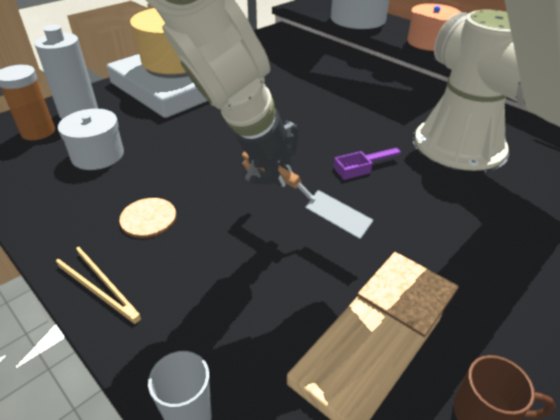

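Call:
send_rows(targets=[[-0.0067,-0.001,-0.031,0,255],[-0.0067,-0.001,-0.031,0,255],[0,0,0,0,255]])

```text
clock: 19.9
tcp_pos: [0.5069, -0.0983, 0.046]
orientation: [-0.228, -0.039, 0.973, -0.02]
wrist_force: [-0.8, 0.0, -0.6]
finger_gap: 0.0165
```

```bash
python3 st.py; python3 bl.py
```

```text
19.9 [-0.2504, 0.6942, 0.0827, 1.3932, -0.1661, -1.8655] [0.5069, -0.0983, 0.046] [-0.2284, -0.0394, 0.9726, -0.0203] [-0.8  0.  -0.6] 0.0165
tilt deg xy [-26.32  -3.67] jaw yaw -175.68 az -172.6
y [-0.086  0.996 -0.021] z [-0.443 -0.057 -0.895] blade [0.4844 0.0181 0.0186] grip [ 0.514  -0.0989  0.0601]
blade in trivet e,n -0.0528 -0.1656 z 0.0186
corner z [np.float64(0.011), np.float64(0.0084), np.float64(0.0288), np.float64(0.0262)]
```

Call:
send_rows(targets=[[-0.0043,0.0395,0,0,255],[-0.0043,0.0395,0,0,255],[-0.0043,0.0395,0,0,255],[-0.0043,0.0395,0,0,255],[0,0,0,0,255]])

```text
clock: 20.4
tcp_pos: [0.4922, 0.0637, 0.0501]
orientation: [-0.225, -0.042, 0.973, -0.021]
wrist_force: [-0.0, -0.1, -2.0]
finger_gap: 0.0164
```

```bash
python3 st.py; python3 bl.py;python3 - <<'E'
from workcell import eyes
import cv2
for c in ("side","scene"):
    r=eyes.read_camera(c); cv2.imwrite(f"pics/{c}6.png",r["img"][:,:,::-1])
E
```

```text
20.4 [0.0027, 0.6663, 0.0404, 1.3977, -0.0588, -1.6415] [0.4922, 0.0637, 0.0501] [-0.2252, -0.0423, 0.9732, -0.021] [-0.  -0.1 -2. ] 0.0164
tilt deg xy [-25.94  -3.82] jaw yaw -175.35 az -172.2
y [-0.092  0.996 -0.022] z [-0.437 -0.06  -0.898] blade [0.4692 0.18   0.0226] grip [0.4992 0.0631 0.0643]
blade in trivet e,n -0.0504 -0.0031 z 0.0226
corner z [np.float64(0.0151), np.float64(0.0125), np.float64(0.0327), np.float64(0.0301)]
```

View pics/side6.png

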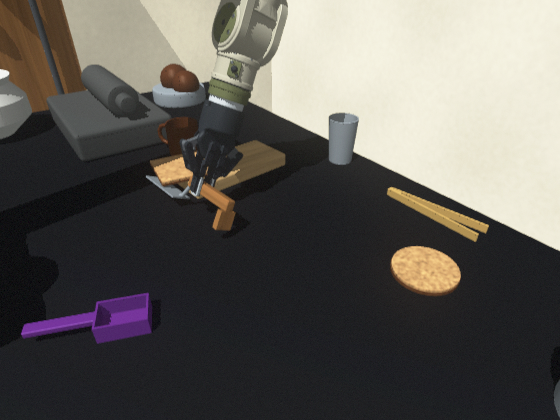

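View pics/scene6.png

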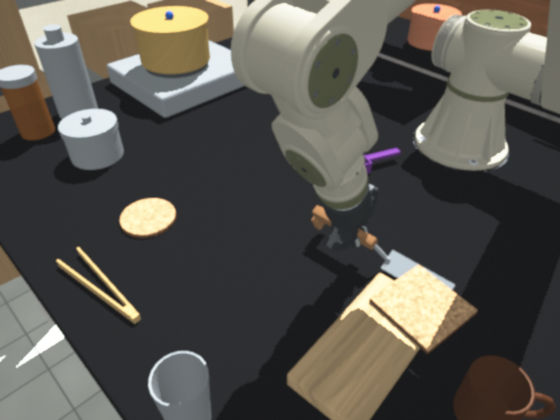

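```bash
cat > tm.py <<'E'
from workcell import eyes
import numpy as np,cv2
for c in ("scene","side"):
    r=eyes.read_camera(c); z=r["z_map"];K=r["camera_matrix"]
    v,u=np.nonzero(z>0);d=z[v,u]
    P=(r["pose"]@np.stack([(u-K[0,2])/K[0,0]*d,(v-K[1,2])/K[1,1]*d,d,np.ones_like(d)]))[:3].T
    m=(P[:,0]>.42)&(P[:,0]<.66)&(P[:,1]>.11)&(P[:,1]<.32)&(P[:,2]>.0355)&(P[:,2]<.05)
    s=P[m]; rr=cv2.minAreaRect((s[:,:2]*1000).astype(np.float32)); print(c,len(s),np.percentile(s[:,2],[5,50,95]).round(4),np.round(rr[0],1),np.round(rr[1],1),round(rr[2],1))
    A=np.c_[s[:,:2],np.ones(len(s))]; print("plane",np.linalg.lstsq(A,s[:,2],rcond=None)[0].round(3))
    print([([round(float(q),4) for q in d["xyz"]],round(d["conf"],2)) for d in eyes.tip_of("trivet",c)[:1]])
E
python3 tm.py
```

```text
scene 4735 [0.0376 0.0395 0.0412] [524.6 193.6] [174.7 121.8] 83.4
plane [-0.002 -0.     0.041]
[([0.5255, 0.217, 0.0252], 0.56)]
side 858 [0.0373 0.0397 0.0409] [523.7 220.3] [122.7 115.3] 82.6
plane [0.005 0.006 0.036]
[([0.5227, 0.2196, 0.0316], 0.74)]
```

Run:
```python
from workcell import eyes
import numpy as np,cv2
r=eyes.read_camera("scene"); im=r["img"][:,:,::-1].copy()
cv2.imwrite("pics/z1.png",cv2.resize(im[230:420,330:520],(760,760),interpolation=cv2.INTER_CUBIC)[:600])
r2=eyes.read_camera("side"); im=r2["img"][:,:,::-1].copy()
cv2.imwrite("pics/z2.png",cv2.resize(im[120:240,120:280],(800,600),interpolation=cv2.INTER_CUBIC))
K=r["camera_matrix"];M=r["pose"]
for u,v in ((420,265),(476,312),(428,348),(370,303)):
    d=M[:3,:3]@np.linalg.solve(K,[u,v,1]); k=(.04-M[2,3])/d[2]; print((M[:3,3]+k*d).round(4))
```

```text
[0.4603 0.1726 0.04  ]
[0.4808 0.2878 0.04  ]
[0.59   0.2703 0.04  ]
[0.5867 0.1623 0.04  ]
```

View pics/z1.png

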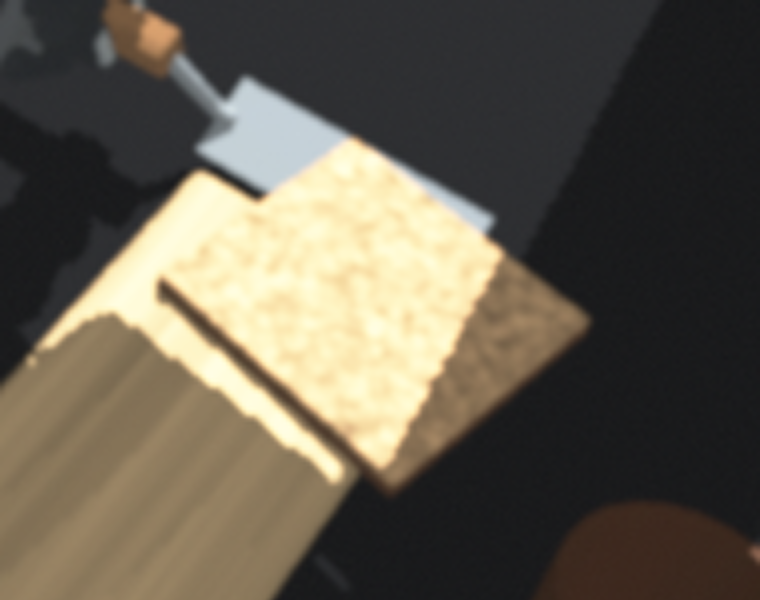

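View pics/z2.png

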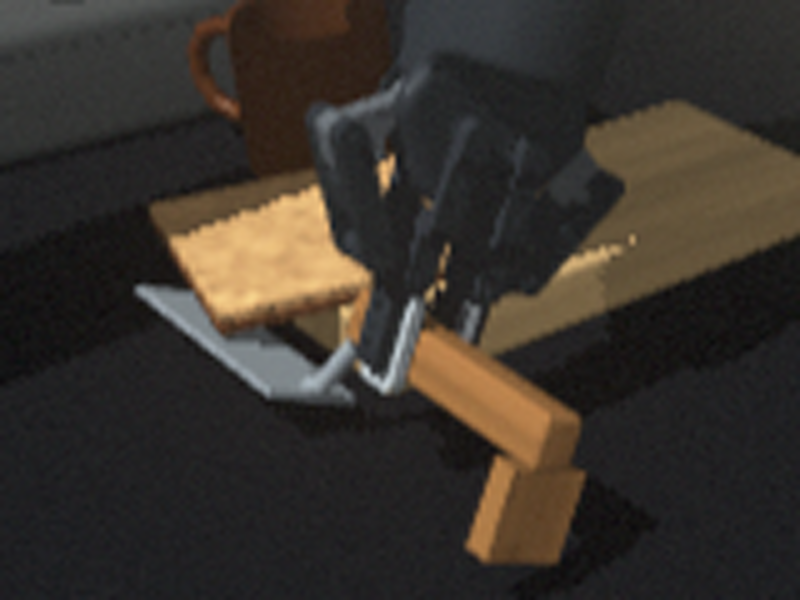

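```bash
python3 st.py; python3 bl.py
```

```text
20.8 [-0.0066, 0.6685, 0.0377, 1.3945, -0.0612, -1.6428] [0.4921, 0.0584, 0.048] [-0.2261, -0.0387, 0.9731, -0.0209] [ 0.6 -0.4 -0.9] 0.0162
tilt deg xy [-26.06  -3.71] jaw yaw -175.79 az -172.4
y [-0.085  0.996 -0.023] z [-0.439 -0.058 -0.897] blade [0.4699 0.1748 0.0203] grip [0.4991 0.0578 0.0621]
blade in trivet e,n -0.0503 -0.0083 z 0.0203
corner z [np.float64(0.0129), np.float64(0.0101), np.float64(0.0306), np.float64(0.0278)]
```

Call:
send_rows(targets=[[0,0,-0.003,0,255],[-0.0044,0.0062,0,-2.1,255],[-0.0044,0.0062,0,-2.1,255],[-0.0044,0.0062,0,-2.1,255],[-0.0044,0.0062,0,-2.1,255],[-0.0044,0.0062,0,-2.1,255],[-0.0044,0.0062,0,-2.1,255],[0,0,0,0,255]])

```text
clock: 21.6
tcp_pos: [0.4647, 0.0965, 0.0446]
orientation: [-0.228, 0.068, 0.971, 0.004]
wrist_force: [0.3, 0.2, -1.4]
finger_gap: 0.0162
```

```bash
python3 st.py; sed -i 's/a=np.radians(6.2)/a=np.radians(-7.5)/; s/\[.519,.1885\]/[.524,.219]/' bl.py; python3 bl.py; python3 tm.py;python3 - <<'E'
from workcell import eyes
import numpy as np,cv2
r=eyes.read_camera("scene"); im=r["img"][:,:,::-1].copy()
cv2.imwrite("pics/z3.png",cv2.resize(im[230:380,330:530],(800,600),interpolation=cv2.INTER_CUBIC)[:600])
E
```

```text
21.6 [0.0083, 0.6303, -0.0444, 1.3539, 0.0421, -1.4333] [0.4647, 0.0965, 0.0446] [-0.2278, 0.0676, 0.9714, 0.0039] [ 0.3  0.2 -1.4] 0.0162
tilt deg xy [-26.25   2.46] jaw yaw 171.69 az 175.0
y [ 0.133  0.991 -0.023] z [-0.442  0.038 -0.896] blade [0.4682 0.215  0.0169] grip [0.4714 0.0944 0.0587]
blade in trivet e,n -0.0548 -0.0113 z 0.0169
corner z [np.float64(0.0095), np.float64(0.0067), np.float64(0.0272), np.float64(0.0244)]
scene 4769 [0.0376 0.0396 0.0413] [525.5 196.8] [168. 122.] 82.9
plane [-0.004 -0.002  0.042]
[([0.5256, 0.2177, 0.0287], 0.76)]
side 459 [0.0367 0.0396 0.0408] [525.8 220.4] [121.4 118.7] 83.4
plane [0.006 0.005 0.036]
[([0.5209, 0.2203, 0.032], 0.86)]
```

View pics/z3.png

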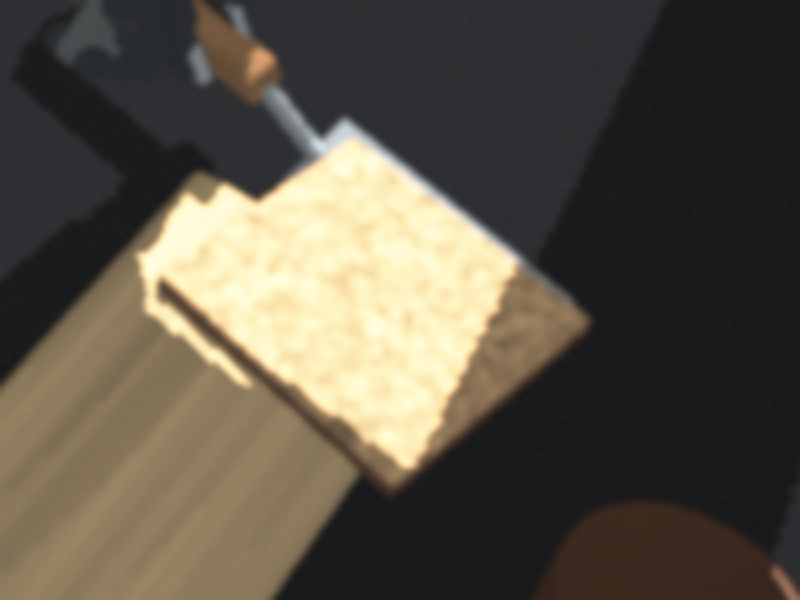

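Call:
send_rows(targets=[[0.0022,-0.0003,0.0124,0,255],[0.0022,-0.0003,0.0124,0,255],[0.0022,-0.0003,0.0124,0,255],[0.0022,-0.0003,0.0124,0,255],[0.0022,-0.0003,0.0124,0,255],[0,0,0,0,255]])

```text
clock: 22.45
tcp_pos: [0.4778, 0.0951, 0.1088]
orientation: [-0.226, 0.067, 0.972, 0.004]
wrist_force: [0.2, 0.5, -2.6]
finger_gap: 0.0161
```

```bash
sed -i 's/-7.5/-7/; s/\[.524,.219\]/[.525,.2195]/' bl.py; python3 st.py;  python3 bl.py
python3 - <<'E'
from workcell import eyes
import numpy as np,cv2
r=eyes.read_camera("scene"); im=r["img"][:,:,::-1].copy()
cv2.imwrite("pics/z4.png",cv2.resize(im[210:360,330:530],(800,600),interpolation=cv2.INTER_CUBIC)[:600])
r=eyes.read_camera("side"); im=r["img"][:,:,::-1].copy()
cv2.imwrite("pics/z5.png",cv2.resize(im[90:240,120:320],(800,600),interpolation=cv2.INTER_CUBIC)[:600])
E
```

```text
22.45 [0.006, 0.5925, 0.0638, 1.4954, 0.0408, -1.4358] [0.4778, 0.0951, 0.1088] [-0.2255, 0.0674, 0.9719, 0.004] [ 0.2  0.5 -2.6] 0.0161
tilt deg xy [-25.98   2.43] jaw yaw 171.74 az 175.0
y [ 0.133  0.991 -0.023] z [-0.438  0.038 -0.898] blade [0.4813 0.2136 0.0812] grip [0.4844 0.093  0.123 ]
blade in trivet e,n -0.0426 -0.0112 z 0.0812
corner z [np.float64(0.0737), np.float64(0.071), np.float64(0.0913), np.float64(0.0886)]
```

View pics/z4.png

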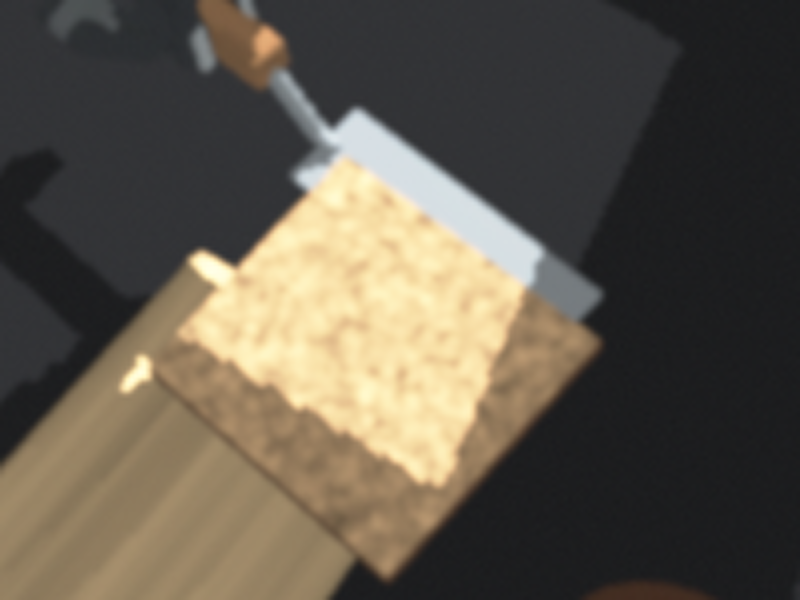

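View pics/z5.png

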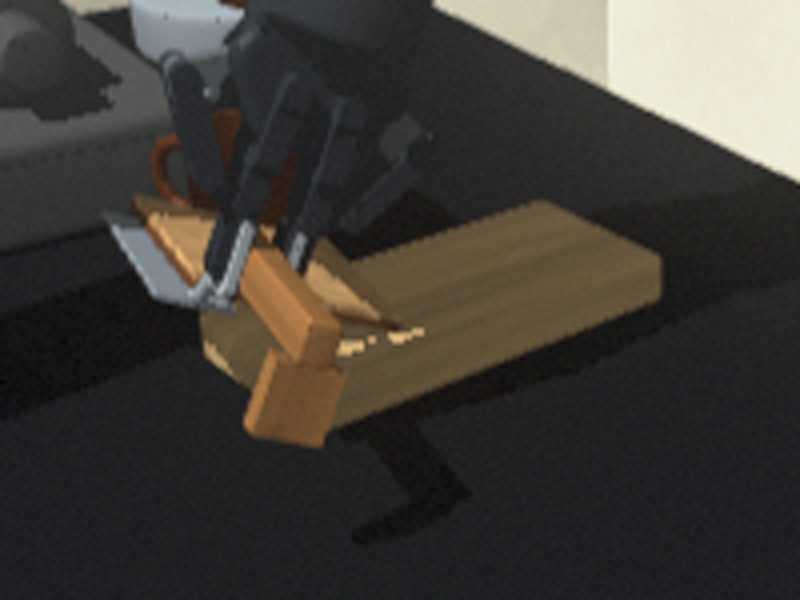

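```bash
cat > tp.py <<'E'
from workcell import eyes
import numpy as np
r=eyes.read_camera("scene"); z=r["z_map"];K=r["camera_matrix"]
v,u=np.nonzero(z>0);d=z[v,u]; c=r["img"][v,u].astype(int)
P=(r["pose"]@np.stack([(u-K[0,2])/K[0,0]*d,(v-K[1,2])/K[1,1]*d,d,np.ones_like(d)]))[:3].T
m=(P[:,0]>.43)&(P[:,0]<.72)&(P[:,1]>.15)&(P[:,1]<.30)&(P[:,2]>.036)&(c[:,0]-c[:,2]>15)
s=P[m]
best=None;rng=np.random.default_rng(0)
for _ in range(300):
    a=s[rng.choice(len(s),3,False)]; n=np.cross(a[1]-a[0],a[2]-a[0]); 
    if np.linalg.norm(n)<1e-6: continue
    n/=np.linalg.norm(n); k=np.abs((s-a[0])@n)<.003
    if best is None or k.sum()>best.sum(): best=k
q=s[best]; c0=q.mean(0); n=np.linalg.svd(q-c0)[2][2]; n*=np.sign(n[2])
print(len(s),len(q),"n",n.round(3),"tilt",np.degrees(np.arccos(n[2])).round(1),"dir",np.degrees(np.arctan2(n[1],n[0])).round(1),"lo",q.min(0).round(3),"hi",q.max(0).round(3), "c",c0.round(3))
a=np.radians(-7);e=q[:,0]*np.cos(a)+q[:,1]*np.sin(a); print("e range",np.percentile(e,[.5,99.5]).round(4))
E
python3 tp.py
```

```text
6177 5933 n [ 0.428 -0.04   0.903] tilt 25.5 dir -5.3 lo [0.482 0.156 0.036] hi [0.599 0.284 0.091] c [0.542 0.223 0.064]
e range [0.457  0.5632]
```

Call:
send_rows(targets=[[0.0095,-0.001,0.0131,0,255],[0.0095,-0.001,0.0131,0,255],[0.0102,-0.001,0.0079,0,255],[0.0102,-0.001,0.0079,0,255],[0,0,0,0,255]])

```text
clock: 23.1
tcp_pos: [0.5166, 0.0911, 0.1486]
orientation: [-0.227, 0.067, 0.972, 0.004]
wrist_force: [-0.0, 0.4, -1.2]
finger_gap: 0.0162
```

```bash
python3 st.py;  python3 bl.py; python3 tp.py
python3 - <<'E'
from workcell import eyes
import numpy as np,cv2
r=eyes.read_camera("scene"); im=r["img"][:,:,::-1].copy()
cv2.imwrite("pics/z6.png",cv2.resize(im[180:330,330:530],(800,600),interpolation=cv2.INTER_CUBIC)[:600])
r=eyes.read_camera("side"); im=r["img"][:,:,::-1].copy()
cv2.imwrite("pics/z7.png",cv2.resize(im[60:210,120:320],(800,600),interpolation=cv2.INTER_CUBIC)[:600])
E
```

```text
23.1 [-0.0007, 0.6427, 0.2527, 1.6373, 0.0381, -1.4417] [0.5166, 0.0911, 0.1486] [-0.2269, 0.0675, 0.9716, 0.004] [-0.   0.4 -1.2] 0.0162
tilt deg xy [-26.15   2.45] jaw yaw 171.72 az 175.0
y [ 0.133  0.991 -0.023] z [-0.44   0.038 -0.897] blade [0.5201 0.2096 0.121 ] grip [0.5233 0.089  0.1627]
blade in trivet e,n -0.0036 -0.0105 z 0.121
corner z [np.float64(0.1135), np.float64(0.1108), np.float64(0.1312), np.float64(0.1284)]
6433 6093 n [ 0.845 -0.096  0.526] tilt 58.3 dir -6.5 lo [0.531 0.155 0.036] hi [0.608 0.28  0.138] c [0.569 0.22  0.088]
e range [0.5061 0.5698]
```

View pics/z6.png

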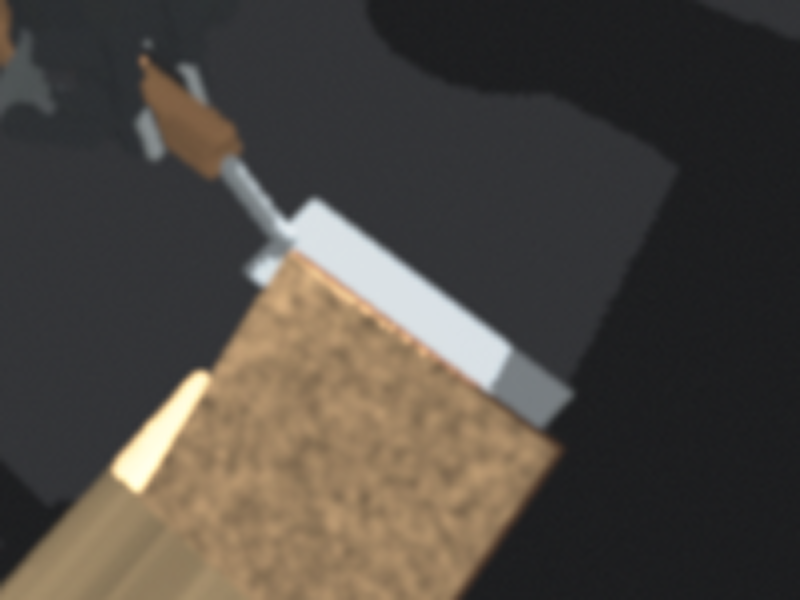

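View pics/z7.png

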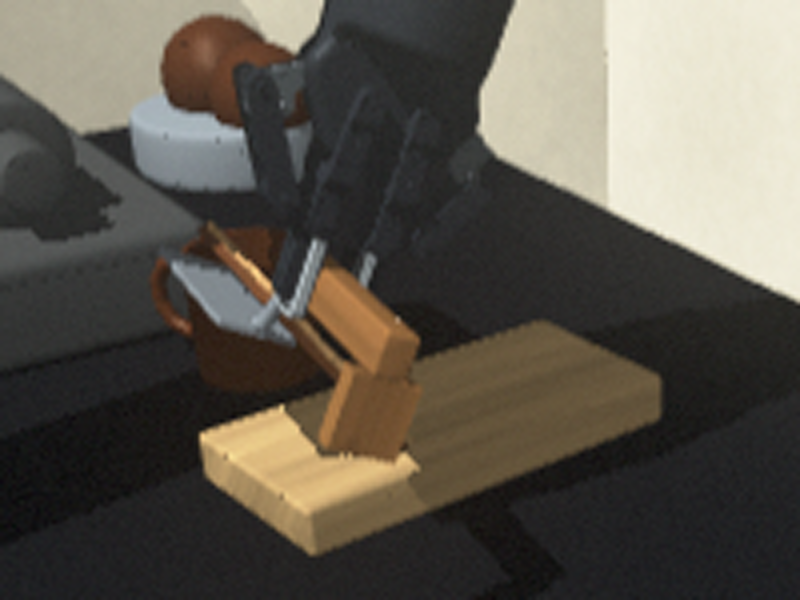

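Call:
send_rows(targets=[[0.0119,-0.0012,0.005,0,255],[0.0119,-0.0012,0.005,0,255],[0.011,-0.0012,0.0017,0,255],[0.011,-0.0012,0.0017,0,255],[0.01,-0.001,0,0,255],[0.008,-0.001,0,0,255],[0,0,0,0,255]])

```text
clock: 23.95
tcp_pos: [0.5795, 0.0843, 0.1611]
orientation: [-0.228, 0.067, 0.971, 0.004]
wrist_force: [-0.0, 1.2, -0.8]
finger_gap: 0.0163
```

```bash
python3 st.py;  python3 bl.py
python3 - <<'E'
from workcell import eyes
import numpy as np,cv2
r=eyes.read_camera("scene"); im=r["img"][:,:,::-1].copy()
cv2.imwrite("pics/z8.png",im)
r=eyes.read_camera("side"); im=r["img"][:,:,::-1].copy()
cv2.imwrite("pics/z9.png",cv2.resize(im[60:210,120:320],(800,600),interpolation=cv2.INTER_CUBIC)[:600])
E
```

```text
23.95 [-0.0101, 0.7758, 0.5262, 1.7799, 0.0338, -1.4501] [0.5795, 0.0843, 0.1611] [-0.2278, 0.0675, 0.9714, 0.0039] [-0.   1.2 -0.8] 0.0163
tilt deg xy [-26.26   2.45] jaw yaw 171.7 az 175.0
y [ 0.133  0.991 -0.023] z [-0.442  0.038 -0.896] blade [0.583  0.2028 0.1334] grip [0.5863 0.0822 0.1752]
blade in trivet e,n 0.0596 -0.0095 z 0.1334
corner z [np.float64(0.1259), np.float64(0.1232), np.float64(0.1437), np.float64(0.1409)]
```

View pics/z8.png

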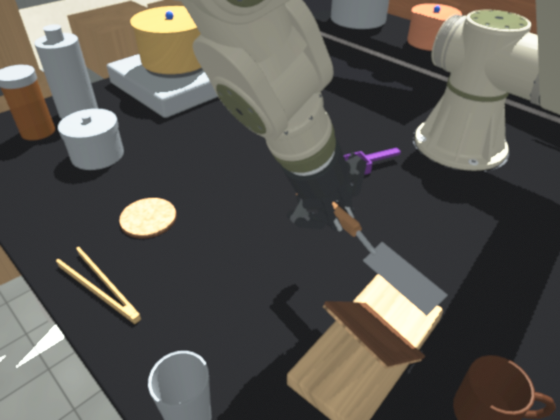

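View pics/z9.png

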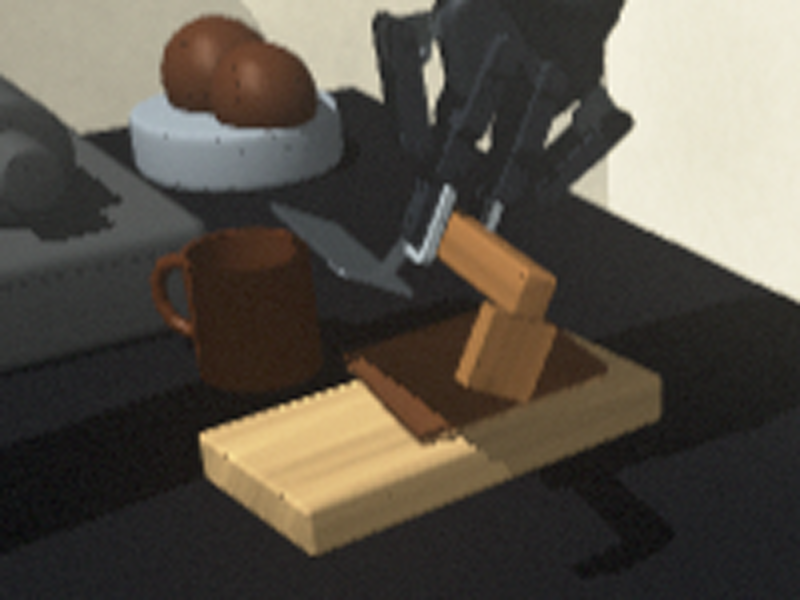

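Call:
send_rows(targets=[[-0.001,-0.032,0,-2.25,255],[-0.001,-0.032,0,-2.25,255],[-0.001,-0.032,0,-2.25,255],[-0.001,-0.032,0,-2.25,255],[-0.001,-0.032,-0.005,-2.25,255],[-0.001,-0.032,-0.005,-2.25,255],[-0.001,-0.032,-0.005,-2.25,255],[-0.001,-0.032,-0.005,-2.25,255],[0,0,0,0,255]])

```text
clock: 24.95
tcp_pos: [0.5701, -0.1759, 0.141]
orientation: [-0.224, 0.222, 0.948, 0.04]
wrist_force: [-0.4, -0.4, -1.2]
finger_gap: 0.0163
```

```bash
python3 st.py
cat > t7.py <<'E'
from t3 import *
for d in (-20,-17):
  a=np.radians(d)
  for n,s in ((7,.02),(10,.015),):
   for w in (.6,.67,.75):
    tr=run(q0,[[s*np.cos(a),s*np.sin(a),0]]*n+[[.047*np.cos(a),.047*np.sin(a),.015]]*14,w)
    print(d,n,s,w,[float(t[2].round(2)) for t in tr[:n+1]],[float(np.hypot(*tilt(t)).round(1)) for t in tr[n::2]],fk(tr[-1],p)[0].round(3).tolist(),tr[-1].round(2),tilt(tr[-1]))
E
python3 t7.py
```

```text
24.95 [-0.4283, 0.8146, 0.551, 1.7666, -0.0108, -1.5375] [0.5701, -0.1759, 0.141] [-0.2243, 0.2215, 0.9482, 0.0395] [-0.4 -0.4 -1.2] 0.0163
tilt deg xy [-24.47  11.01] jaw yaw 153.33 az 156.9
-20 7 0.02 0.6 [0.55, 0.65, 0.77, 0.91, 1.1, 1.26, 1.26, 1.26] [24.9, 20.7, 16.5, 12.3, 8.1, 3.9, 1.7, 5.4] [0.85, -0.287, 0.157] [-0.43  1.09  1.26  1.65  0.03 -1.53] [ 5.34456599 -0.41550319]
-20 7 0.02 0.67 [0.55, 0.65, 0.77, 0.91, 1.1, 1.26, 1.26, 1.26] [25.2, 21.7, 18.2, 14.6, 11.1, 7.5, 3.9, 1.5] [0.817, -0.276, 0.148] [-0.43  1.1   1.26  1.73  0.03 -1.53] [0.61083902 1.33085055]
-20 7 0.02 0.75 [0.55, 0.65, 0.77, 0.91, 1.1, 1.26, 1.26, 1.26] [25.5, 22.6, 19.7, 16.7, 13.8, 10.8, 7.7, 4.7] [0.787, -0.266, 0.141] [-0.43  1.11  1.26  1.8   0.02 -1.54] [-3.70084346  2.91929426]
-20 10 0.015 0.6 [0.55, 0.63, 0.71, 0.8, 0.91, 1.04, 1.26, 1.26, 1.26, 1.26, 1.26] [24.5, 20.3, 16.1, 11.9, 7.7, 3.5, 1.9, 5.8] [0.854, -0.289, 0.156] [-0.43  1.09  1.26  1.64  0.03 -1.53] [ 5.76279445 -0.57532577]
-20 10 0.015 0.67 [0.55, 0.63, 0.71, 0.8, 0.91, 1.04, 1.26, 1.26, 1.26, 1.26, 1.26] [24.9, 21.4, 17.9, 14.
[... 854 characters left out ...]
 1.11  1.26  1.8   0.03 -1.5 ] [-3.51468025  3.42275223]
-17 10 0.015 0.6 [0.55, 0.63, 0.71, 0.8, 0.91, 1.04, 1.26, 1.26, 1.26, 1.26, 1.26] [24.5, 20.3, 16.1, 11.9, 7.7, 3.7, 2.4, 6.0] [0.864, -0.258, 0.156] [-0.39  1.09  1.26  1.64  0.04 -1.49] [6.02895362 0.14894661]
-17 10 0.015 0.67 [0.55, 0.63, 0.71, 0.8, 0.91, 1.04, 1.26, 1.26, 1.26, 1.26, 1.26] [24.9, 21.4, 17.9, 14.3, 10.7, 7.2, 3.8, 2.2] [0.83, -0.247, 0.147] [-0.39  1.1   1.26  1.72  0.04 -1.5 ] [1.19825657 1.80853304]
-17 10 0.015 0.75 [0.55, 0.63, 0.71, 0.8, 0.91, 1.04, 1.26, 1.26, 1.26, 1.26, 1.26] [25.2, 22.3, 19.4, 16.5, 13.5, 10.5, 7.5, 4.6] [0.799, -0.238, 0.14] [-0.4   1.11  1.26  1.8   0.03 -1.5 ] [-3.20766896  3.31753991]
```

Call:
send_rows(targets=[[0.0175,-0.0075,0,0,255],[0.0175,-0.0075,0,0,255],[0.0175,-0.0075,0,0,255],[0.012,-0.005,0,0,255],[0.007,-0.003,0,0,255],[0.006,-0.0025,0,0,255],[0.006,-0.0025,0,0,255],[0.006,-0.0025,0,0,255],[0.006,-0.0025,0,0,255],[0.018,-0.008,0,0,255]])

```text
clock: 25.95
tcp_pos: [0.6638, -0.2125, 0.135]
orientation: [-0.212, 0.219, 0.952, 0.038]
wrist_force: [0.3, -1.0, -1.5]
finger_gap: 0.0162
```

```bash
python3 st.py
```

```text
25.95 [-0.4215, 1.1635, 1.2635, 2.105, -0.0077, -1.5384] [0.6638, -0.2125, 0.135] [-0.2121, 0.2189, 0.9517, 0.038] [ 0.3 -1.  -1.5] 0.0162
tilt deg xy [-23.1   10.31] jaw yaw 153.8 az 156.9
```

Smoothly on the limit. Push outward to take the tilt off (≈2.1°/row, 24.9° to go).

Call:
send_rows(targets=[[0.043,-0.0185,0.015,0,255],[0.043,-0.0185,0.015,0,255],[0.043,-0.0185,0.015,0,255],[0.043,-0.0185,0.015,0,255],[0.043,-0.0185,0.015,0,255],[0.043,-0.0185,0.015,0,255],[0.043,-0.0185,0.015,0,255],[0.043,-0.0185,0.015,0,255],[0.043,-0.0185,0.015,0,255],[0,0,0,0,255]])

```text
clock: 26.95
tcp_pos: [0.7613, -0.2769, 0.1486]
orientation: [-0.058, 0.226, 0.972, 0.017]
wrist_force: [0.5, 0.9, -1.3]
finger_gap: 0.0163
```

```bash
python3 st.py
```

```text
26.95 [-0.4503, 1.1047, 1.2643, 1.8503, 0.0068, -1.565] [0.7613, -0.2769, 0.1486] [-0.0577, 0.2258, 0.9723, 0.0165] [ 0.5  0.9 -1.3] 0.0163
tilt deg xy [-6.03  3.36] jaw yaw 153.87 az 151.0
```

Call:
send_rows(targets=[[0.043,-0.0185,0.015,0,255],[0.043,-0.0185,0.015,0,255],[0.043,-0.0185,0.015,0,255],[0,0,0,0,255]])

```text
clock: 27.35
tcp_pos: [0.8009, -0.2984, 0.1526]
orientation: [-0.004, 0.227, 0.974, 0.008]
wrist_force: [-0.7, -0.2, -0.9]
finger_gap: 0.0162
```

```bash
python3 st.py
```

```text
27.35 [-0.4552, 1.0963, 1.2639, 1.7503, 0.0137, -1.5691] [0.8009, -0.2984, 0.1526] [-0.0042, 0.2265, 0.974, 0.008] [-0.7 -0.2 -0.9] 0.0162
tilt deg xy [-0.27  1.  ] jaw yaw 153.82 az 104.9
```

Call:
send_rows(targets=[[-0.02,-0.004,0,0.3,255],[-0.03,-0.0065,0,0.3,255],[-0.037,-0.008,0,0.3,255],[-0.037,-0.008,0,0.3,255],[-0.037,-0.008,0,0.3,255],[-0.037,-0.008,0,0,255],[-0.037,-0.008,0,0,255],[-0.02,-0.005,0,0,255],[0,0,0,0,255]])

```text
clock: 28.25
tcp_pos: [0.5441, -0.3534, 0.1531]
orientation: [-0.006, 0.215, 0.977, 0.008]
wrist_force: [0.2, 1.0, -1.0]
finger_gap: 0.0161
```

```bash
python3 st.py; python3 bl.py|head -1
```

```text
28.25 [-0.704, 0.5017, 0.1372, 1.2251, 0.0092, -1.841] [0.5441, -0.3534, 0.1531] [-0.0062, 0.2152, 0.9765, 0.0085] [ 0.2  1.  -1. ] 0.0161
tilt deg xy [-0.48  1.1 ] jaw yaw 155.14 az 113.6
y [0.42  0.907 0.014] z [-0.008  0.019 -1.   ] blade [ 0.5937 -0.2454  0.127 ] grip [ 0.5436 -0.3551  0.1688]
```

Call:
send_rows(targets=[[-0.007,-0.0028,-0.036,0,255],[-0.007,-0.0028,-0.036,0,255],[0,0,-0.03,0,255],[0,0,-0.012,0,255],[0,0,-0.005,0,255],[0,0,0,0,255]])

```text
clock: 28.85
tcp_pos: [0.5342, -0.3589, 0.0338]
orientation: [-0.005, 0.214, 0.977, 0.008]
wrist_force: [0.6, 0.3, -1.1]
finger_gap: 0.0163
```

```bash
python3 st.py; python3 bl.py|head -1
python3 - <<'E'
from workcell import eyes
import cv2
for c in ("side","scene"):
    r=eyes.read_camera(c); cv2.imwrite(f"pics/{c}8.png",r["img"][:,:,::-1])
    for n in ("spatula_grip","spatula_blade","trivet"): print(c,n,[([round(float(v),4) for v in d["xyz"]],round(d["conf"],2)) for d in eyes.tip_of(n,c)[:1]])
E
```

```text
28.85 [-0.7208, 0.5722, -0.0531, 0.9617, 0.0096, -1.8612] [0.5342, -0.3589, 0.0338] [-0.0048, 0.2135, 0.9769, 0.0081] [ 0.6  0.3 -1.1] 0.0163
tilt deg xy [-0.34  1.03] jaw yaw 155.35 az 108.2
y [0.417 0.909 0.014] z [-0.006  0.018 -1.   ] blade [ 0.5834 -0.2507  0.0077] grip [ 0.5336 -0.3605  0.0495]
side spatula_grip [([0.5297, -0.3605, 0.0493], 0.87)]
side spatula_blade [([0.583, -0.2524, 0.0099], 0.79)]
side trivet [([0.6742, 0.2054, 0.0425], 0.94)]
scene spatula_grip [([0.5331, -0.3636, 0.0506], 0.57)]
scene spatula_blade [([0.5802, -0.2545, 0.0092], 0.69)]
scene trivet [([0.6759, 0.2015, 0.0353], 0.82)]
```

View pics/side8.png

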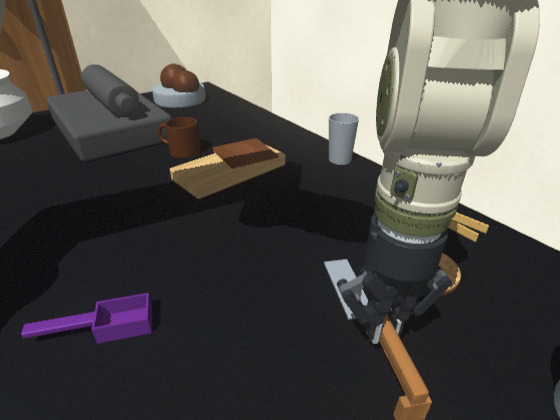

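Call:
send_rows(targets=[[-0.007,0.002,0,0,255],[0,0,-0.0015,0,255],[0,0,-0.0015,0,255],[0,0,0,0,255]])

```text
clock: 29.65
tcp_pos: [0.5263, -0.3569, 0.0307]
orientation: [-0.005, 0.214, 0.977, 0.008]
wrist_force: [-1.4, 1.6, 1.4]
finger_gap: 0.016
```

```bash
python3 st.py; python3 bl.py|head -1
```

```text
29.65 [-0.7265, 0.5623, -0.0794, 0.9457, 0.0092, -1.866] [0.5263, -0.3569, 0.0307] [-0.005, 0.214, 0.9768, 0.0081] [-1.4  1.6  1.4] 0.016
tilt deg xy [-0.36  1.03] jaw yaw 155.29 az 109.3
y [0.418 0.908 0.014] z [-0.006  0.018 -1.   ] blade [ 0.5756 -0.2488  0.0045] grip [ 0.5257 -0.3586  0.0464]
```

Call:
send_rows(targets=[[0,0,-0.001,0,255],[0,0,0,0,180],[0,0,0,0,120],[0,0,0,0,60],[0,0,0,0,0],[0,0,0,0,0],[0,0,0,0,0]])

```text
clock: 30.35
tcp_pos: [0.5266, -0.3571, 0.0296]
orientation: [-0.005, 0.214, 0.977, 0.008]
wrist_force: [0.2, 0.6, -0.1]
finger_gap: 0.0853
```

```bash
python3 st.py
```

```text
30.35 [-0.7265, 0.5636, -0.0801, 0.9433, 0.0094, -1.8662] [0.5266, -0.3571, 0.0296] [-0.0048, 0.2139, 0.9768, 0.0081] [ 0.2  0.6 -0.1] 0.0853
tilt deg xy [-0.33  1.02] jaw yaw 155.31 az 108.2
```

Call:
send_rows(targets=[[0,0,0.02,0,0],[0,0,0.04,0,0],[0,0,0.045,0,0],[0,0,0.045,0,0],[-0.02,0.03,0.04,0,0],[-0.02,0.04,0.02,0,0],[-0.02,0.04,0,0,0],[0,0,0,0,0]])

```text
clock: 31.15
tcp_pos: [0.4649, -0.2444, 0.2376]
orientation: [-0.006, 0.212, 0.977, 0.009]
wrist_force: [0.7, -0.2, 0.4]
finger_gap: 0.0855
```

```bash
python3 st.py
python3 - <<'E'
from workcell import eyes
import cv2,numpy as np
for c in ("side","scene"):
    r=eyes.read_camera(c); cv2.imwrite(f"pics/{c}9.png",r["img"][:,:,::-1])
    for n in ("spatula_grip","spatula_blade","trivet"): print(c,n,[([round(float(v),4) for v in d["xyz"]],round(d["conf"],2)) for d in eyes.tip_of(n,c)[:1]])
    z=r["z_map"];K=r["camera_matrix"];v,u=np.nonzero(z>0);d=z[v,u]
    P=(r["pose"]@np.stack([(u-K[0,2])/K[0,0]*d,(v-K[1,2])/K[1,1]*d,d,np.ones_like(d)]))[:3].T
    m=(P[:,0]>.55)&(P[:,0]<.8)&(P[:,1]>.1)&(P[:,1]<.3)&(P[:,2]>.036)&(P[:,2]<.06);s=P[m]
    print("trivet top",len(s),np.median(s,0).round(4),"plane",np.linalg.lstsq(np.c_[s[:,:2],np.ones(len(s))],s[:,2],rcond=None)[0].round(3))
    m=(P[:,0]>.4)&(P[:,0]<.62)&(P[:,1]<-.2)&(P[:,1]>-.5)&(P[:,2]>.045)&(P[:,2]<.075);s=P[m]
    print("handle top",len(s),np.percentile(s[:,2],[50,95]).round(4),"plane",np.linalg.lstsq(np.c_[s[:,:2],np.ones(len(s))],s[:,2],rcond=None)[0].round(3))
E
```

```text
31.15 [-0.6435, 0.2289, -0.0516, 1.3085, 0.0114, -1.7861] [0.4649, -0.2444, 0.2376] [-0.0059, 0.2125, 0.9771, 0.009] [ 0.7 -0.2  0.4] 0.0855
tilt deg xy [-0.45  1.15] jaw yaw 155.47 az 111.2
side spatula_grip [([0.5802, -0.2481, 0.0038], 0.27)]
side spatula_blade [([0.5776, -0.2479, 0.0002], 0.89)]
side trivet [([0.6778, 0.2033, 0.0414], 0.94)]
trivet top 819 [0.6878 0.1909 0.0396] plane [0.003 0.004 0.037]
handle top 1799 [0.0548 0.0562] plane [ 0.208 -0.089 -0.087]
scene spatula_grip [([0.5256, -0.3588, 0.047], 0.68)]
scene spatula_blade [([0.5738, -0.2516, 0.0022], 0.9)]
scene trivet [([0.6789, 0.2024, 0.0375], 0.84)]
trivet top 6522 [0.685  0.2093 0.0396] plane [-0.001  0.001  0.04 ]
handle top 280 [0.0543 0.0561] plane [-0.09   0.029  0.112]
```

View pics/side9.png

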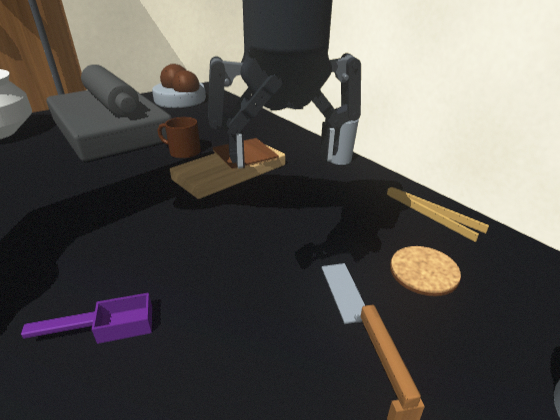

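View pics/scene9.png

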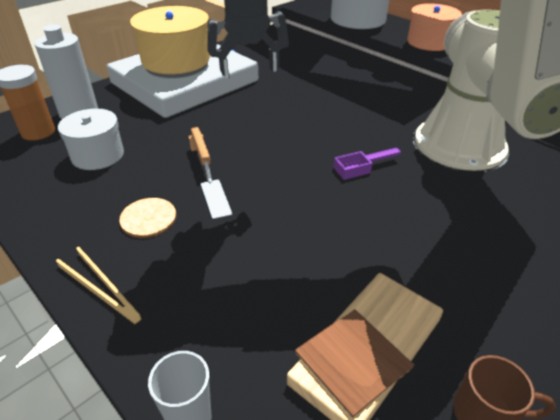

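```bash
python3 -c "
from workcell import ticket
print(ticket.hand_in())"
```

```text
the job is handed in; nothing more can be done
None
```

The trivet is flipped, wood side up on the board. The spatula is back standing where I found it, and the job was handed in at about 31 s; no verdict came back.

**How the flip was done**
- The moves only allow turns about the vertical. I got the wrist tilt by pushing the commanded pose past the arm's far reach limit. The arm leans over there and keeps the lean afterwards. I removed the lean the same way before putting the spatula down.
- That tilt rolled the blade about 26° around its long axis. I slid it in from the −y side under the overhang and lifted the trivet about its far edge.
- A camera plane fit while the blade held the trivet read 58° for the trivet, with the blade at 26°. I then pushed it over.

**Last checks**
- **Trivet:** top at z = 0.0396 m and flat. Its centre is about +45 mm in x and 0 in y in the board frame.
- **Spatula:** released, blade height about 0.002 m, grip point within a few mm of the start. In one of the final views the network reported the grip point on the blade (confidence 0.27), so I used the other view. My plane fit of the handle top was not usable; its height (0.055–0.056 m) matched the start.
- **Bystanders:** look unmoved in both pictures.

**What did not go cleanly**
- An early attempt to take out the tilt made it worse, which cost a few seconds.
- Joint 3 hit its reach stop hard once. The wrist force read about 90 N for a moment, and the joint read 1.265 against its listed limit of 1.26. It read about 1.264 in other pushes as well.
- On the first insertion the blade pushed the trivet about 30 mm along +y and turned it about 13°. I re-aligned the blade before lifting. It slid about another 5 mm during the lift.

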